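Open the snap-covered colour caddy and pack the pots

ROBOT

A 6-joint arm with a two-finger parallel gripper is mounted at the origin on the work surface. World frame = base frame: x ahead of the robot, y to its left, z up, the work surface at z = 0. Lengths are in mm, angles in degrees, forces in N, time in s.
With the tool pointing down it reaches from about 350 to 850 mm from the base axis. Payload 8.1 kg.
Tool frame: the origin (TCP) lies midway between the tips of the shut fingers; the grasp point (between the pads) lies 19 mm behind it; z points along the fingers, y is the line along which they close (so a half turn about z gives the same grasp; the last joint's range is limited). The gripper opens to 85 mm and grips with 20 to 120 N. Pads are 22 mm wide; open, the fingers measure 114 mm over their backs; the gripper's body (76 mm by 85 mm) begins 54 mm behind the grasp point. The pads swing forward as they close: fully open they stand 13 mm farther back than shut.
Start: joints at [-79.664, 7.471, 85.268, -0, 87.261, -4.893], TCP at [157.629, -578.929, 231.292] pointing down, gripper open.
Joint ranges: [-169.43, 169.43], [-51.17, 129.36], [1.28, 143.12], [-76.62, 256.62], [0, 156.53], [-152.29, 152.29]. Speed limits (degrees/s): [136.94, 136.94, 159.86, 180, 180, 180].

INTERFACE

Orientations are given as [roll, pitch, yaw] about the fixed x, y, z axes, in that order (R = Rz(yaw) Ry(pitch) Rx(roll)).
In Python, from bench import r gives the robot as it stands.
- The arm moves only by the tool apply_moves, never from a script. Its argument "steps" is a list of rows, each a list of 7 numbers: the opening, from -1 (shut) to 1 (fully open), then the shift along the tool's x, y, z in mm, then the turn, a rotation vector about the tool's x, y, z in units of 5 degrees (1.0 is 5 degrees). A call has exactly 8 rows; each row shifts and turns the commanded pose from where the row before left it, along the tool's axes as they then stand; what a row does not reach is not made up. A row lasts 1/10 s, in which the tool goes at most 50 mm and 8.59 degrees, less where a joint would pass 70% of its speed; a pose out of reach is approached as far as the arm can. A call is refused whole if a number of a shift passes 50 or a number of a turn 1, either way. A call with a gripper value outside its range is refused whole. The fingers move at their own pace and stop on an object; "squeeze" is the grip in N (left out, the last holds). Time passes only in rows, so rows that do not move let the fingers close, or fill a call up. It gives the time, the measured TCP pose, the force, the opening and the grip force at its end, in the units of the state.
- r.sense(): the state, without advancing time (a new reading comes with each control period).
- r.snapshot(name): name is "side" or "top" or "wrist"; returns a dict with "color" (480x640x3 uint8, blue, green, red), "depth" (480x640 float32, mm along the optical axis (not along the pixel's ray), 0 where there is no reading), "mtx" (3x3 intrinsics, pixels), "dist" ([k1, k2, p1, p2, k3] as OpenCV has them; the pictures are not rectified), "T" (4x4, takes a point from camera to world coordinates); the wrist camera has in their place "hand_eye" (4x4, takes a point from camera to tool coordinates, whose origin is the TCP and whose axes are the flange's). Camera axes: x right, y down, z forward; pixel columns grow to the right and rows downward; lengths in mm; the calibration is good to about 2 mm. A picture is of the moment at which its call begins: read the wrist's pose just before it.
- r.hand_in(): hands the job in; it is judged then, once.
The state is a dict: "time": time; "joint_pos": joint angles; "qd": joint speeds; "joint_efforts": joint torques, N m; "tool_pos": TCP position; "tcp_rot": TCP orientation; "ft_force": force on the tool from outside, world axes, zero at the start; "wrist_torque": the same for the moment, N m; "finger_gap": finger opening in mm; "grip_force": force on a finger pad.
Only numpy, scipy, OpenCV 4.12 (cv2) and the standard library are available. Lean on these libraries where they do the work, as an engineer would, in place of code of your own. Each camera call takes 0.05 s, during which the arm holds its last target. There are 200 camera calls.

TASK

Get the blue caddy ready for the next paint-pouring class: pry its white snap-fit cover up at the notch with the blade of the flat opener, then lift the cover off and lay it flat on the cork mat, right way up. Stand every colour pot that is on the table upright in the caddy's well, side by side and down on its floor, and leave the opener lying back on its black rubber mat. Do not disturb the tumbler, the mixing cup or the glitter jar.

Things in the scene. Friction and masses are not known exactly. Their poses are not given: they have to be found in the camera images.
- caddy: blue open-topped colour caddy, fixed, 232 mm long (x), 69 mm wide (y); origin under its centre on the table, z up. One straight open well inside: x -106 to +106, y -25 to +25 mm, floor at z = 40. A ledge at z = 80 carries the cover; side rims and the -x end rim rise to z = 86. The +x end has the notch, with a yellow mark below it
- caddy_floor (a point): centre of the floor of the caddy's well, 40 mm above the caddy's origin; its axes are the caddy's
- caddy_notch (a point): middle of the notch's bottom edge on the caddy's outer end face (caddy x = 115, z = 71 mm): an edge to lever on. The notch is 28 mm wide (y -14 to +14), through the 9 mm thick end wall, 9 mm high up to the shut cover's underside. On both sides of it (y 15 to 28 mm) a black sprung leaf leans in over the cover's flange, its top at z = 90
- cover: white rigid snap-fit cover, x -110.5 to +112 mm, 58 mm wide (y), 8 mm thick, 90 g; origin at the middle of its underside, z up. Shut, its origin is 80 mm above the caddy's, same axes, and its top is only 2 mm above the side rims. Its last 7 mm at +x is a flange 4 mm thick, held by the two leaves; the other end is not latched
- cover_lip (a point): middle of the lower edge of the cover's flange (cover x = 112 mm). Levered up some 8 to 10 mm here (about 10 N), it passes the leaves, which spring back under it: the end then stays propped up 8 to 10 mm, and its sides can be pinched there, across the 58 mm width, to lift the cover off
- opener: flat opener, 80 g: orange handle (box 90 mm long, 16 wide, 20 tall) with a flat steel blade (60 mm long, 18 wide, 3 thick) straight out of its lower edge. Origin at the middle of the handle's underside; x towards the blade (handle -45 to +45 mm, blade +45 to +105 mm, blade z 0 to 3 mm), z up as it lies
- opener_tip (a point): middle of the blade's end edge, on its underside (105 mm from the opener's origin along its x)
- tool_mat: black rubber mat fixed on the table, 190 by 80 mm (x by y), 4 mm thick, where the opener lies; origin under its centre
- cover_mat: brown cork mat fixed on the table, 258 by 84 mm (x by y), 4 mm thick; origin under its centre
- pot_magenta: round magenta pot with a white lid, 44 mm in diameter and 95 mm tall, 110 to 210 g, straight-sided, closed, nearly empty with its weight low down; may be absent; origin at the centre of its underside, z up
- pot_amber: round amber-orange pot with a white lid, 40 mm in diameter and 92 mm tall, 110 to 210 g, straight-sided, closed, nearly empty with its weight low down; may be absent; origin at the centre of its underside, z up
- pot_teal: round teal pot with a white lid, 36 mm in diameter and 88 mm tall, 110 to 210 g, straight-sided, closed, nearly empty with its weight low down; may be absent; origin at the centre of its underside, z up
- pot_navy: square navy pot with a black lid, 42 by 42 mm and 93 mm tall, 110 to 210 g, straight-sided, closed, nearly empty with its weight low down; may be absent; origin at the centre of its underside, z up; its sides face its x and y
- pot_violet: square violet pot with a black lid, 38 by 38 mm and 90 mm tall, 110 to 210 g, straight-sided, closed, nearly empty with its weight low down; may be absent; origin at the centre of its underside, z up; its sides face its x and y
- tumbler: steel tumbler, 150 mm tall, 76 mm wide, a bystander; origin at the centre of its underside
- mix_cup: clear mixing cup, 85 mm tall, 72 mm wide, a bystander; origin at the centre of its underside
- glitter: small glitter jar with a brass cap, 70 mm tall, 52 mm wide, a bystander; origin at the centre of its underside
There are look-alikes about, which are no part of the job. Of the things that look like the caddy, take the one that is farthest from the robot's base at the start. There is more than one size of the cover; the one meant has the size given above.

How it is judged (in metres and radians):
On the way, in this order (a step that is already met when the one before it is completed fails the run):
1. the flanged end of the cover is pried up out of its snaps (raised 5 mm or more) by the opener (z of cover_lip in the frame of caddy above 0.085 m and contact force between opener and cover above 0.3 N), for 0.1 s.
2. the cover lies flat on the cork mat, right way up (x of cover in the frame of cover_mat between -0.045 and 0.045 m and y of cover in the frame of cover_mat between -0.03 and 0.03 m and z of cover in the frame of cover_mat below 0.01 m and angle between cover's own z axis and vertical below 0.1 rad), for 0.2 s.
At the end, for the whole second after the job is handed in: every pot stands upright (0.15 rad) on the floor of the caddy's well (within 6 mm); the cover lies flat, right way up, centred on the cork mat within 45 mm lengthways and 30 mm sideways; the opener lies on its rubber mat (handle centre within 80 by 40 mm of the mat's centre); all at rest (all of step 2 and x of pot_magenta in the frame of caddy between -0.105 and 0.105 m and y of pot_magenta in the frame of caddy between -0.025 and 0.025 m and z of pot_magenta in the frame of caddy between 0.034 and 0.046 m and angle between each of pot_magenta, pot_amber, pot_teal, pot_navy, pot_violet's own z axis and vertical below 0.15 rad and linear speed of each of pot_magenta, pot_amber, pot_teal, pot_navy, pot_violet, cover, opener below 0.03 m/s and x of pot_amber in the frame of caddy between -0.105 and 0.105 m and y of pot_amber in the frame of caddy between -0.025 and 0.025 m and z of pot_amber in the frame of caddy between 0.034 and 0.046 m and x of pot_teal in the frame of caddy between -0.105 and 0.105 m and y of pot_teal in the frame of caddy between -0.025 and 0.025 m and z of pot_teal in the frame of caddy between 0.034 and 0.046 m and x of pot_navy in the frame of caddy between -0.105 and 0.105 m and y of pot_navy in the frame of caddy between -0.025 and 0.025 m and z of pot_navy in the frame of caddy between 0.034 and 0.046 m and x of pot_violet in the frame of caddy between -0.105 and 0.105 m and y of pot_violet in the frame of caddy between -0.025 and 0.025 m and z of pot_violet in the frame of caddy between 0.034 and 0.046 m and x of opener in the frame of tool_mat between -0.08 and 0.08 m and y of opener in the frame of tool_mat between -0.04 and 0.04 m and z of opener in the frame of tool_mat below 0.03 m); the robot touches nothing.
It fails at once if the tumbler is moved more than 5 cm or tipped (distance of tumbler from where it was at the start of the episode above 0.05 m or angle between tumbler's own z axis and vertical above 0.4 rad).
It fails at once if the mix cup is moved more than 5 cm or tipped (distance of mix_cup from where it was at the start of the episode above 0.05 m or angle between mix_cup's own z axis and vertical above 0.4 rad).
It fails at once if the glitter is moved more than 5 cm or tipped (distance of glitter from where it was at the start of the episode above 0.05 m or angle between glitter's own z axis and vertical above 0.4 rad).
Of pot_magenta, pot_amber, pot_teal, pot_navy, pot_violet only 4 to 5 are there at a start; the rules pass over those that are not, and their reading is None.
At some moment in a run one of pot_magenta, pot_amber, pot_teal, pot_navy, pot_violet, opener may be knocked a few centimetres aside while the robot is not near it.
It also fails if it takes over 200 s, if anything falls off the work surface, if the arm or the gripper's body presses on something with over 40 N, if the wrist force passes 120 N, or if a joint passes its speed limit or range.

## Working session

There is one attempt and no reset: what is moved stays moved. The work goes in short steps, Python scripts to look and compute and a tool call to move; the robot and the scene stay as the last step left them, time stands still between calls to the robot, and variables do not carry over. Pictures are saved under pics/ and viewed, at most 14 in all, crops included, and the job is handed in when it is done.

Besides the shell and the picture viewer there is one more tool, called after "Emit:" as a command line: name --pt "numbers of a row" for each row, then --argument value for the rest. apply_moves: Moves the arm, as the interface text tells. Its arguments: {"type":"object","properties":{"steps":{"type":"array"},"squeeze":{"type":"number"}},"required":["steps"]}

```bash
ls; mkdir -p pics; cat > h.py <<'E'
import numpy as np, cv2, pickle
from scipy.spatial.transform import Rotation as Ro
from bench import r
def tcp():
    s=r.sense(); T=np.eye(4); T[:3,3]=s["tool_pos"]; T[:3,:3]=Ro.from_euler('xyz',s["tcp_rot"],degrees=True).as_matrix(); return T,s
def snap(name):
    T,s=tcp(); d=r.snapshot(name)
    if name=="wrist": d["T"]=T@np.array(d["hand_eye"])
    d["T"]=np.array(d["T"]); return d
def rays(d,px):
    p=cv2.undistortPoints(np.float64(px).reshape(-1,1,2),np.array(d["mtx"]),np.array(d["dist"])).reshape(-1,2)
    return np.c_[p,np.ones(len(p))]@d["T"][:3,:3].T, d["T"][:3,3]
def onplane(d,px,z):
    v,o=rays(d,px); return o+v*((z-o[2])/v[:,2])[:,None]
def cloud(d):
    Z=d["depth"]; h,w=Z.shape; u,v=np.meshgrid(np.arange(w),np.arange(h))
    V,o=rays(d,np.c_[u.ravel(),v.ravel()]); return (o+V*Z.reshape(-1,1)).reshape(h,w,3)
def save(d,f): pickle.dump(d,open(f,'wb'))
def load(f): return pickle.load(open(f,'rb'))
E
python3 - <<'E'
from h import *
for n in ("top","side"):
    d=snap(n); save(d,n+'0.pkl'); cv2.imwrite(f'pics/{n}0.png',d["color"]); print(n,d["T"].round(2).tolist(),np.array(d["mtx"]).tolist(),d["dist"])
print(r.sense())
print(snap("wrist")["hand_eye"])
E
```

```text
pics
top [[-0.02, -0.99, 0.13, 329.7], [-1.0, 0.02, -0.0, -89.0], [0.0, -0.13, -0.99, 1587.96], [0.0, 0.0, 0.0, 1.0]] [[560.3924830398589, 0.0, 318.12591641330727], [0.0, 560.3924830398589, 229.37961121501613], [0.0, 0.0, 1.0]] [-0.14790219  0.          0.          0.          0.        ]
side [[-0.94, -0.21, 0.26, 164.53], [-0.33, 0.54, -0.78, 968.47], [0.02, -0.82, -0.57, 858.8], [0.0, 0.0, 0.0, 1.0]] [[555.0849471325489, 0.0, 324.95331580804157], [0.0, 555.0849471325489, 239.02617205492447], [0.0, 0.0, 1.0]] [-0.12565463  0.          0.          0.          0.        ]
{'time': 0.1, 'joint_pos': array([-7.96656192e+01,  7.51181395e+00,  8.53233823e+01,  1.64330710e-04,
        8.72615165e+01, -4.89309266e+00]), 'qd': array([-0.08591387, -0.05473499, -0.16048485, -0.00776664, -0.12496525,
       -0.05205661]), 'joint_efforts': array([ 1.16175470e-03, -5.70949566e+01, -5.01942337e+01, -2.00846266e-04,
        8.08463461e-03, -1.90648393e-05]), 'tool_pos': array([ 157.52387775, -578.4376211 ,  230.33527823]), 'tcp_rot': array([-1.79903654e+02, -8.41281715e-03,  1.52274584e+01]), 'ft_force': array([-0.18346231,  0.44449478, -0.54711511]), 'wrist_torque': array([ 0.01488311,  0.02260876, -0.01517073]), 'grip_force': 0.0, 'finger_gap': 85.54645063231646}
[[ 1.98461653e-04 -9.56437863e-01 -2.91935908e-01  7.47061517e+01]
 [ 9.99999066e-01  5.84540427e-04 -1.23525445e-03  1.94628787e-01]
 [ 1.35209246e-03 -2.91935390e-01  9.56437086e-01 -1.44373281e+02]
 [ 0.00000000e+00  0.00000000e+00  0.00000000e+00  1.00000000e+00]]
```

View pics/top0.png

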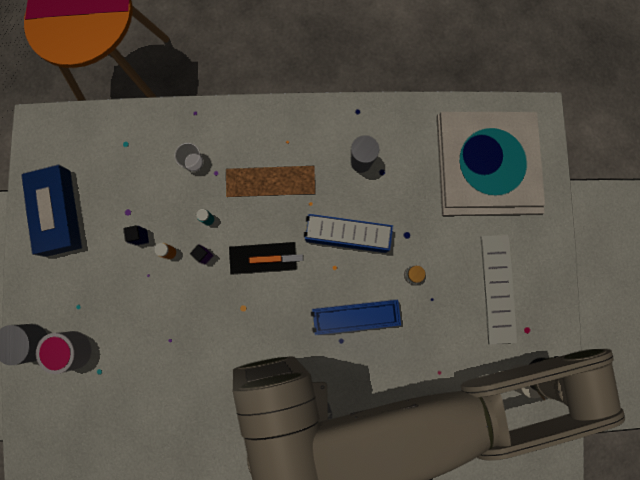

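View pics/side0.png

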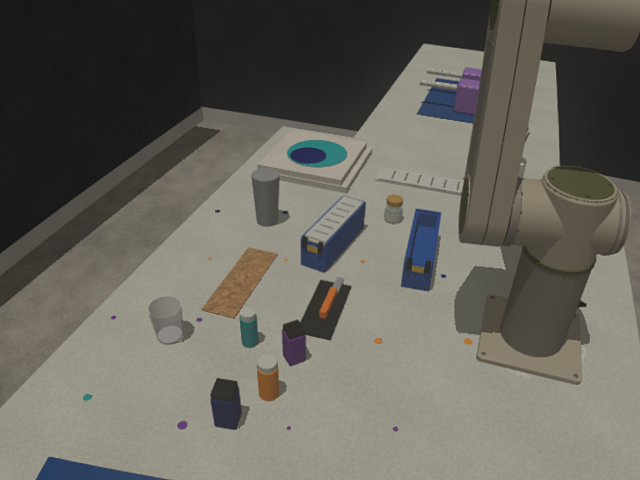

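The caddy candidates are the covered one at top px (348,233), farther away and with its yellow notch mark at side px (313,248), and the open one at (356,317), which is nearer, so a look-alike. For covers, the one on the far caddy is a candidate; the strip at (498,290) is longer, so a decoy. Four pots show: navy (136,235), amber (166,250), violet (203,254) and teal (205,216). The opener is at (270,259), its blade pointing right (-y).

```bash
cat > meas.py <<'E'
from h import *
def rect(P):
    c,(w,h),a=cv2.minAreaRect(np.float32(P[:,:2])); 
    if w<h: w,h,a=h,w,a+90
    return np.round(c,1),round(w,1),round(h,1),round((a+90)%180-90,1)
def comp(d,C,m,box,zr):
    x0,y0,x1,y1=box; mm=np.zeros(m.shape,bool); mm[y0:y1,x0:x1]=m[y0:y1,x0:x1]
    mm&=(C[...,2]>zr[0])&(C[...,2]<zr[1]); return C[mm],np.argwhere(mm)
E
python3 - <<'E'
from meas import *
d=load('top0.pkl'); C=cloud(d); b,g,rr=[d["color"][...,i].astype(int) for i in range(3)]
A=np.ones(b.shape,bool)
def show(n,m,box,zr):
    P,_=comp(d,C,m,box,zr); print(n,len(P),np.median(P[:,2]).round(1) if len(P) else '',rect(P) if len(P)>5 else '')
show('table',A,(220,280,300,300),(-50,50))
hsv=cv2.cvtColor(d["color"],cv2.COLOR_BGR2HSV)
show('caddy rim+cover',A,(295,205,402,262),(70,105))
show('cover white',(hsv[...,1]<60)&(hsv[...,2]>120),(295,205,402,262),(70,105))
show('near caddy',A,(305,290,410,340),(70,105))
show('decoy strip',(hsv[...,1]<60)&(hsv[...,2]>150),(475,230,525,350),(-50,50))
show('cork',(rr-b>25),(220,160,320,200),(-20,30))
show('mat',hsv[...,2]<45,(225,238,303,278),(-20,30))
show('opener',(rr-b>60),(225,238,303,278),(-20,50))
for n,box in dict(navy=(118,220,154,248),amber=(150,238,180,262),violet=(187,240,219,268),teal=(192,203,220,228),cup=(172,140,208,175),tumbler=(345,130,385,182),glitter=(400,262,430,288)).items():
    P,_=comp(d,C,A,box,(30,170)); zm=np.percentile(P[:,2],95); P=P[P[:,2]>zm-6]; print(n,len(P),zm.round(1),rect(P))
E
```

```text
table 1596 1.2 (array([369.2,  76.7]), 226.2, 54.1, 89.1)
caddy rim+cover 2215 88.6 (array([ 518.6, -173.2]), 234.4, 70.4, 81.0)
cover white 1345 89.0 (array([ 519.2, -174. ]), 218.1, 56.5, 81.3)
near caddy 824 83.3 (array([ 289.2, -188.2]), 235.0, 67.6, -85.1)
decoy strip 0  
cork 2510 5.3 (array([681.3,  43.1]), 257.3, 86.0, -89.1)
mat 1503 5.4 (array([459.2,  66.9]), 189.6, 79.1, -86.8)
opener 179 25.4 (array([453.4,  58.3]), 88.1, 15.9, -88.3)
navy 158 98.1 (array([523.6, 418.7]), 40.9, 40.0, -79.5)
amber 98 98.0 (array([477.9, 333.9]), 34.1, 33.1, -18.5)
violet 101 95.6 (array([467. , 231.6]), 33.9, 33.1, 49.1)
teal 64 94.9 (array([572.4, 221.9]), 30.3, 27.0, -13.3)
cup 89 89.1 (array([742.7, 268.7]), 72.6, 71.1, 28.1)
tumbler 393 156.1 (array([ 732.5, -220.1]), 74.0, 71.4, 15.9)
glitter 144 76.3 (array([ 400.9, -356.8]), 44.4, 43.3, -65.8)
```

```bash
python3 - <<'E'
from h import *
t=load('top0.pkl')['color'];s=load('side0.pkl')['color']
a=cv2.resize(t[195:350,220:420],None,fx=4,fy=4,interpolation=cv2.INTER_CUBIC)[:600]
c=cv2.resize(s[185:345,290:390],(375,600),interpolation=cv2.INTER_CUBIC)
o=np.zeros((600,1175,3),np.uint8); o[:a.shape[0],:800]=a; o[:,800:]=c
cv2.imwrite('pics/crop1.png',cv2.resize(o,(800,408)))
E
```

```text
(no output)
```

View pics/crop1.png

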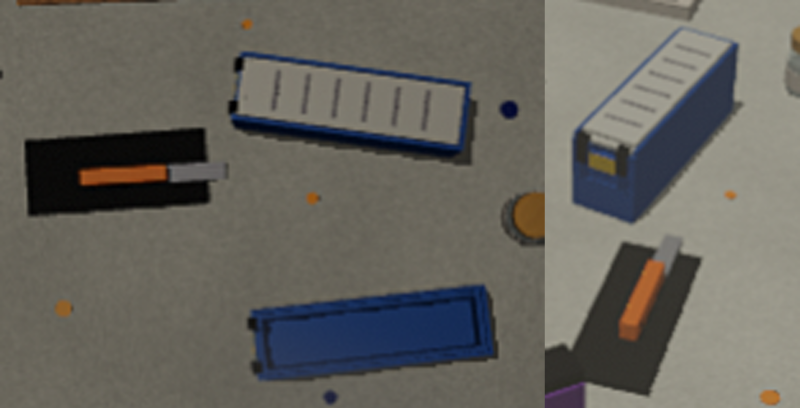

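Seen in the crop: the far caddy has its cover on and black leaves at its left (+y) end, with the yellow mark there. It measures 234×70 mm and its cover 218×56 mm, so both match the sizes given. The opener on its mat also matches. I'm moving above the opener now.

Emit:
apply_moves --pt "1 0 0 0 0 0 -1" --pt "1 0 0 0 0 0 -1" --pt "1 0 0 0 0 0 -1" --pt "1 0 0 0 0 0 -1" --pt "1 0 0 0 0 0 -1" --pt "1 0 0 0 0 0 -1" --pt "1 0 0 0 0 0 -1" --pt "1 0 0 0 0 0 -1"

```text
time: 0.95
tool_pos: [157.6, -578.7, 230.8]
tcp_rot: [-180.0, -0.0, 55.4]
ft_force: [-0.2, 1.3, 0.4]
finger_gap: 85.2
grip_force: 0.0
```

Emit:
apply_moves --pt "1 0 0 0 0 0 -1" --pt "1 0 0 0 0 0 -1" --pt "1 0 0 0 0 0 -1" --pt "1 0 0 0 0 0 -1" --pt "1 0 0 0 0 0 -1" --pt "1 0 0 0 0 0 -1" --pt "1 0 0 0 0 0 -1" --pt "1 0 0 0 0 0 -0.3"

```text
time: 1.75
tool_pos: [157.6, -578.7, 230.9]
tcp_rot: [-180.0, -0.0, 91.9]
ft_force: [0.2, -0.3, -0.2]
finger_gap: 85.4
grip_force: 0.0
```

Emit:
apply_moves --pt "1 39 20 0 0 0 0" --pt "1 39 20 0 0 0 0" --pt "1 39 20 0 0 0 0" --pt "1 39 20 0 0 0 0" --pt "1 39 20 0 0 0 0" --pt "1 39 20 0 0 0 0" --pt "1 39 20 0 0 0 0" --pt "1 39 20 0 0 0 0"

```text
time: 2.55
tool_pos: [308.5, -260.6, 231.3]
tcp_rot: [180.0, 0.0, 91.6]
ft_force: [0.6, -0.3, 0.8]
finger_gap: 85.6
grip_force: 0.0
```

Emit:
apply_moves --pt "1 39 20 0 0 0 0" --pt "1 39 20 0 0 0 0" --pt "1 39 20 0 0 0 0" --pt "1 39 20 0 0 0 0" --pt "1 39 20 0 0 0 0" --pt "1 39 20 0 0 0 0" --pt "1 39 20 0 0 0 0" --pt "1 0 0 0 0 0 0"

```text
time: 3.35
tool_pos: [440.8, 19.3, 231.1]
tcp_rot: [180.0, -0.1, 92.0]
ft_force: [-0.1, -0.3, 0.3]
finger_gap: 85.0
grip_force: 0.0
```

```bash
python3 - <<'E'
from meas import *
d=snap("wrist"); save(d,'w1.pkl'); cv2.imwrite('pics/w1.png',d["color"]); C=cloud(d)
hsv=cv2.cvtColor(d["color"],cv2.COLOR_BGR2HSV); b,g,rr=[d["color"][...,i].astype(int) for i in range(3)]
m=(rr-b>70)&(C[...,2]>15)&(C[...,2]<35); P=C[m]; print(len(P),P[:,2].mean(),rect(P))
m2=(rr-b>70)&(C[...,2]>2)&(C[...,2]<35); n,l,st,ce=cv2.connectedComponentsWithStats(m2.astype(np.uint8)); i=1+np.argmax(st[1:,4]); 
px=np.argwhere(l==i)[:,::-1]; print(st[i],rect(onplane(d,px,24)))
bl=(hsv[...,1]<50)&(hsv[...,2]>90)&(C[...,2]>3)&(C[...,2]<15); print('blade',bl.sum(),rect(C[bl]) if bl.sum()>10 else '')
print(tcp()[1]['tool_pos'])
t=snap("top"); save(t,'t1.pkl')
E
```

```text
1755 25.611010618658824 (array([453.3,  58.7]), 88.4, 15.8, -87.0)
[  512    46   122   261 20328] (array([667.5,  47.1]), 242.6, 79.1, -89.1)
blade 10335 (array([420. , -66.3]), 769.8, 549.0, 1.9)
[440.07530981  17.17956482 231.02932556]
```

View pics/w1.png

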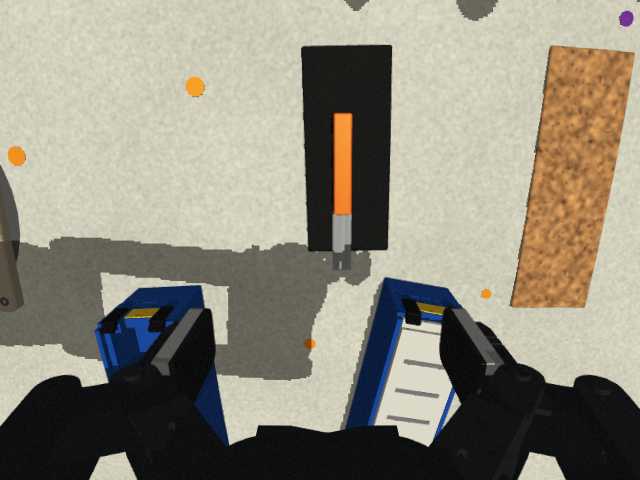

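The wrist view shows the opener at (343,180) on its mat with the blade toward the bottom of the image. The real caddy is at (405,360), its notch and yellow mark at (430,308). The lower-left blue caddy at (150,330) is the look-alike.

Emit:
apply_moves --pt "1 19 15 0 0 0 0" --pt "1 0 0 40 0 0 0" --pt "1 0 0 40 0 0 0" --pt "1 0 0 40 0 0 0" --pt "1 0 0 40 0 0 0" --pt "1 0 0 20 0 0 0" --pt "1 0 0 0 0 0 0" --pt "1 0 0 0 0 0 0"

```text
time: 4.25
tool_pos: [454.2, 33.2, 51.8]
tcp_rot: [-180.0, 0.0, 91.6]
ft_force: [1.3, 0.1, 0.4]
finger_gap: 85.2
grip_force: 0.0
```

```bash
python3 - <<'E'
from meas import *
d=snap("wrist"); C=cloud(d); b,g,rr=[d["color"][...,i].astype(int) for i in range(3)]
m=(rr-b>70)&(C[...,2]>15)&(C[...,2]<35); P=C[m]; print(len(P),P[:,2].mean(),rect(P)); print(tcp()[1])
E
```

```text
6498 25.540908416104045 (array([453.3,  58.3]), 89.5, 15.8, -87.7)
{'time': 4.3, 'joint_pos': array([-2.23188155e+00, -5.48481145e+00,  1.17881915e+02, -8.16471145e-03,
        6.74838246e+01, -3.86753604e+00]), 'qd': array([ 0.48767191, -0.71633539, -0.94877477, -0.02451468, -0.33310994,
        0.019056  ]), 'joint_efforts': array([-7.75329326e-02, -3.79141080e+01, -4.27248394e+01, -1.16469627e-02,
        7.63317919e-02, -1.14322535e-03]), 'tool_pos': array([455.31014193,  33.44582907,  52.8991908 ]), 'tcp_rot': array([1.79881709e+02, 1.55630025e-02, 9.16387572e+01]), 'ft_force': array([-0.16265229, -0.05339319,  0.76471651]), 'wrist_torque': array([-0.06407757, -0.02157981,  0.01588238]), 'grip_force': 0.0, 'finger_gap': 85.5970955752705}
```

Emit:
apply_moves --pt "1 0 0 30 0 0 -0.1" --pt "1 0 0 15 0 0 0" --pt "1 0 0 0 0 0 0" --pt "-1 0 0 0 0 0 0" --pt "-1 0 0 0 0 0 0" --pt "-1 0 0 0 0 0 0" --pt "-1 0 0 0 0 0 0" --pt "-1 0 0 0 0 0 0" --squeeze 110

```text
time: 5.1
tool_pos: [454.8, 34.3, 7.2]
tcp_rot: [179.9, 0.0, 92.2]
ft_force: [-9.5, 1.1, 20.0]
finger_gap: 13.3
grip_force: 102.2
```

Emit:
apply_moves --pt "-1 0 0 0 0 0 0" --pt "-1 0 0 0 0 0 0" --pt "-1 0 0 0 0 0 0" --pt "-1 0 0 0 0 0 0" --pt "-1 0 0 0 0 0 0" --pt "-1 0 0 0 0 0 0" --pt "-1 0 0 0 0 0 0" --pt "-1 0 0 0 0 0 0"

```text
time: 5.9
tool_pos: [455.0, 34.3, 7.3]
tcp_rot: [179.9, 0.0, 92.2]
ft_force: [-1.5, 0.3, 6.8]
finger_gap: 13.0
grip_force: 108.3
```

Emit:
apply_moves --pt "-1 0 0 -30 0 0 0" --pt "-1 0 0 -40 0 0 0" --pt "-1 0 0 -40 0 0 0.7" --pt "-1 0 0 -33 0 0 0.7" --pt "-1 0 0 0 0 0 0.8" --pt "-1 14 32 0 0 0 0" --pt "-1 14 32 0 0 0 0" --pt "-1 13 31 0 0 0 0"

```text
time: 6.7
tool_pos: [555.5, 60.7, 149.4]
tcp_rot: [180.0, -0.0, 81.2]
ft_force: [-0.3, -0.8, 0.3]
finger_gap: 13.2
grip_force: 107.8
```

```bash
python3 - <<'E'
from meas import *
d=snap("wrist"); save(d,'w2.pkl'); cv2.imwrite('pics/w2.png',d["color"]); print(tcp()[1]['tool_pos'],tcp()[1]['tcp_rot'],r.sense()['finger_gap'],d['T'].round(2).tolist())
C=cloud(d); m=(C[...,2]>65)&(C[...,2]<100)&(C[...,1]<-20)&(C[...,1]>-310)&(C[...,0]>450)&(C[...,0]<600); P=C[m]; print(len(P),rect(P))
E
```

```text
[558.99840132  61.59896365 148.40244069] [ 1.79905302e+02 -5.72087800e-02  8.12250505e+01] 13.729926287947922 [[0.99, -0.15, -0.04, 567.22], [-0.15, -0.95, -0.29, 134.08], [-0.0, 0.29, -0.96, 293.78], [0.0, 0.0, 0.0, 1.0]]
337 (array([537. , -61.7]), 38.4, 13.9, -8.6)
```

View pics/w2.png

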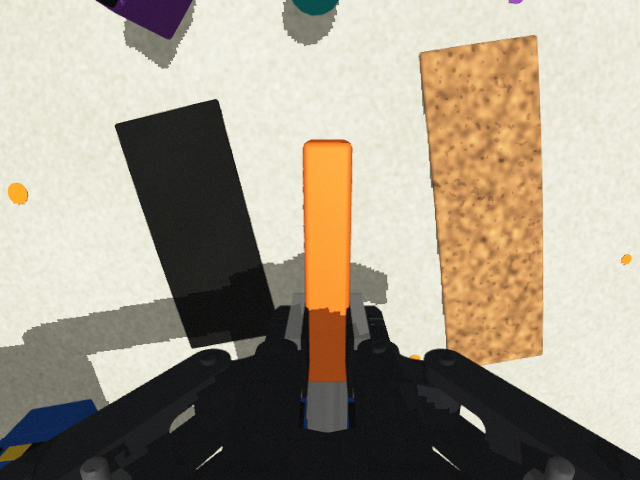

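The opener is held straight. It shows from (328,140) down to the blade at (328,405), and the gripper hides the caddy. I'll cross-check the caddy's pose from the other views.

```bash
python3 - <<'E'
from meas import *
for f,box in (('side0.pkl',(298,228,330,270)),('w1.pkl',(400,285,460,325))):
    d=load(f); C=cloud(d); b,g,rr=[d["color"][...,i].astype(int) for i in range(3)]
    m=np.zeros(b.shape,bool); x0,y0,x1,y1=box; s=np.s_[y0:y1,x0:x1]; m[s]=((rr-b>60)&(g-b>30))[s]; P=C[m]; print(f,'yellow',len(P),np.median(P,0).round(1),P.min(0).round(1),P.max(0).round(1))
d=load('side0.pkl'); C=cloud(d)
m=(C[...,2]>75)&(C[...,2]<105)&(C[...,1]<-20)&(C[...,1]>-310)&(C[...,0]>440)&(C[...,0]<600); P=C[m]; print('side',len(P),np.median(P[:,2]),rect(P))
# blue rim edges in w1 : fit left side of caddy
d=load('w1.pkl'); C=cloud(d); hs=cv2.cvtColor(d["color"],cv2.COLOR_BGR2HSV)
w=(hs[...,1]<60)&(hs[...,2]>120)&(C[...,2]>82)&(C[...,2]<98)&(C[...,0]>440)&(C[...,1]<-50); P=C[w]
print('w1 cover',len(P),P[:,2].mean(), rect(P))
a=np.deg2rad(81); ex=np.array([np.cos(a),np.sin(a)]); ey=np.array([-ex[1],ex[0]])
Q=(P[:,:2]-[518.6,-173.2]); X=Q@ex; Y=Q@ey
for lo in range(-100,120,20):
    k=(X>lo)&(X<lo+20)
    if k.sum()>20: print(lo,Y[k].min().round(1),Y[k].max().round(1),np.percentile(Y[k],98).round(1))
print(X.max())
for s in ('top0.pkl','t1.pkl'):
    d=load(s);C=cloud(d);hs=cv2.cvtColor(d["color"],cv2.COLOR_BGR2HSV);k=(hs[...,1]<60)&(hs[...,2]>100);k[:205]=0;k[262:]=0;k[:,:295]=0;k[:,402:]=0;k&=(C[...,2]>70)
    px=np.argwhere(k)[:,::-1]; print(rect(onplane(d,px,88)))
    k=np.abs(C[...,2]-88)<16; k[:205]=0;k[262:]=0;k[:,:295]=0;k[:,402:]=0; print(rect(onplane(d,np.argwhere(k)[:,::-1],87)))
E
```

```text
side0.pkl yellow 39 [536.2 -57.2  63.8] [524.1 -62.9  55.4] [548.8 -51.7  74. ]
w1.pkl yellow 205 [535.  -59.5  65.2] [438.6 -63.2  53.6] [551.   93.3 375.6]
side 1537 86.87339535167268 (array([ 518.4, -169.6]), 242.0, 73.6, 80.8)
w1 cover 6088 89.22528618213852 (array([ 528.8, -123.9]), 127.0, 64.1, 81.7)
-20 -29.2 5.8 3.6
0 -34.9 29.2 28.5
20 -34.5 29.2 28.4
40 -30.2 29.4 28.5
60 -25.5 29.9 28.6
80 -10.3 29.5 28.7
100 -4.9 29.7 28.8
113.58202478811928
(array([ 512.9, -187.4]), 273.0, 126.7, -83.1)
(array([ 518. , -172.8]), 234.3, 70.8, 81.0)
(array([ 508.2, -175.6]), 252.4, 143.5, -89.7)
(array([ 518.1, -172.8]), 234.4, 71.3, 80.7)
```

Emit:
apply_moves --pt "-1 0 0 36 0 0 0" --pt "-1 0 0 36 0 0 0" --pt "-1 0 0 0 0 0 0" --pt "-1 0 0 0 0 0 0" --pt "-1 0 0 0 0 0 0" --pt "-1 0 0 0 0 0 0" --pt "-1 0 0 0 0 0 0" --pt "-1 0 0 0 0 0 0"

```text
time: 7.55
tool_pos: [555.1, 60.3, 78.5]
tcp_rot: [179.9, -0.0, 81.2]
ft_force: [0.1, 1.1, -0.1]
finger_gap: 13.2
grip_force: 108.0
```

```bash
cat >> meas.py <<'E'
CC=np.array([518.3,-173.0]); CA=81.0
def cad(p):
    a=np.deg2rad(CA); ex=np.array([np.cos(a),np.sin(a)]); ey=np.array([-ex[1],ex[0]]); q=np.asarray(p)[...,:2]-CC; return np.stack([q@ex,q@ey],-1)
def st(): 
    T,s=tcp(); print('t',s['time'],'tcp',s['tool_pos'].round(1),s['tcp_rot'].round(2),'cad',cad(s['tool_pos']).round(1),'gap',round(s['finger_gap'],1),'F',s['ft_force'].round(1))
E
python3 - <<'E'
from meas import *
st(); d=snap("side"); st(); C=cloud(d); cv2.imwrite('pics/s1.png',cv2.resize(d["color"][150:300,240:440],(800,600),interpolation=cv2.INTER_CUBIC))
h=cv2.cvtColor(d["color"],cv2.COLOR_BGR2HSV)
E
```

```text
t 7.55 tcp [555.1  60.3  78.5] [ 1.7989e+02 -2.0000e-02  8.1230e+01] cad [2.362e+02 1.000e-01] gap 13.2 F [ 0.1  1.1 -0.1]
t 7.6 tcp [554.9  60.4  78.1] [ 1.7993e+02 -1.0000e-02  8.1230e+01] cad [236.2   0.4] gap 13.5 F [-0.5  0.8 -0.6]
```

View pics/s1.png

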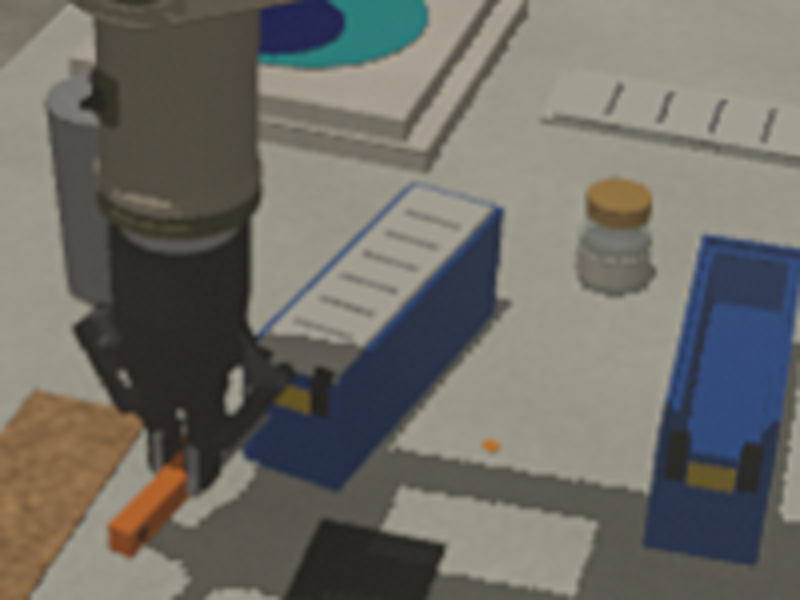

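The blade is in line with the notch (caddy y ≈ 0.3, tip at caddy x ≈ 155). I'm inserting it 75 mm.

Emit:
apply_moves --pt "-1 -10 0 1 0 0 0" --pt "-1 -10 0 0 0 0 0" --pt "-1 -10 0 0 0 0 0" --pt "-1 -8 0 0 0 0 0" --pt "-1 -4 0 0 0 0 0" --pt "-1 -4 0 0 0 0 0" --pt "-1 0 0 0 0 0 0" --pt "-1 0 0 0 0 0 0"

```text
time: 8.4
tool_pos: [547.4, 14.9, 76.3]
tcp_rot: [180.0, -0.0, 81.2]
ft_force: [-0.0, 0.3, -0.8]
finger_gap: 13.0
grip_force: 108.0
```

Emit:
apply_moves --pt "-1 -5 0 0 0 0 0" --pt "-1 -6 0 0 0 0 0" --pt "-1 -6 0 0 0 0 0" --pt "-1 -6 0 0 0 0 0" --pt "-1 -6 0 0 0 0 0" --pt "-1 0 0 0 0 0 0" --pt "-1 0 0 0 0 0 0" --pt "-1 0 0 0 0 0 0"

```text
time: 9.2
tool_pos: [543.0, -13.7, 76.3]
tcp_rot: [180.0, -0.0, 81.2]
ft_force: [-0.2, 0.6, 0.4]
finger_gap: 13.2
grip_force: 108.0
```

```bash
python3 - <<'E'
from meas import *
st(); d=snap("wrist"); st()
E
```

```text
t 9.2 tcp [543.  -13.7  76.3] [ 1.800e+02 -1.000e-02  8.122e+01] cad [161.2   0.5] gap 13.2 F [-0.2  0.6  0.4]
t 9.25 tcp [543.  -13.6  76.3] [ 1.800e+02 -1.000e-02  8.124e+01] cad [161.3   0.5] gap 13.6 F [-0.8  0.3 -0.5]
```

Emit:
apply_moves --pt "-1 0 0 2 0 0 0" --pt "-1 0 0 2 0 -0.5 0" --pt "-1 0 0 2 0 -0.5 0" --pt "-1 0 0 2 0 -0.5 0" --pt "-1 0 0 2 0 -0.5 0" --pt "-1 0 0 2 0 -0.5 0" --pt "-1 0 0 2 0 -0.5 0" --pt "-1 0 0 0 0 0 0"

```text
time: 10.05
tool_pos: [542.3, -14.3, 61.6]
tcp_rot: [-179.9, 15.1, 81.4]
ft_force: [-1.6, -1.8, -0.5]
finger_gap: 13.4
grip_force: 108.0
```

```bash
python3 - <<'E'
from meas import *
st(); d=snap("side"); st(); cv2.imwrite('pics/s2.png',cv2.resize(d["color"][180:280,270:400],(780,600),interpolation=cv2.INTER_CUBIC))
E
```

```text
t 10.05 tcp [542.3 -14.3  61.6] [-179.91   15.08   81.35] cad [160.5   1.1] gap 13.4 F [-1.6 -1.8 -0.5]
t 10.1 tcp [542.4 -14.4  61.8] [-179.92   14.98   81.33] cad [160.4   1. ] gap 13.0 F [ 0.2  0.1 -1.1]
```

View pics/s2.png

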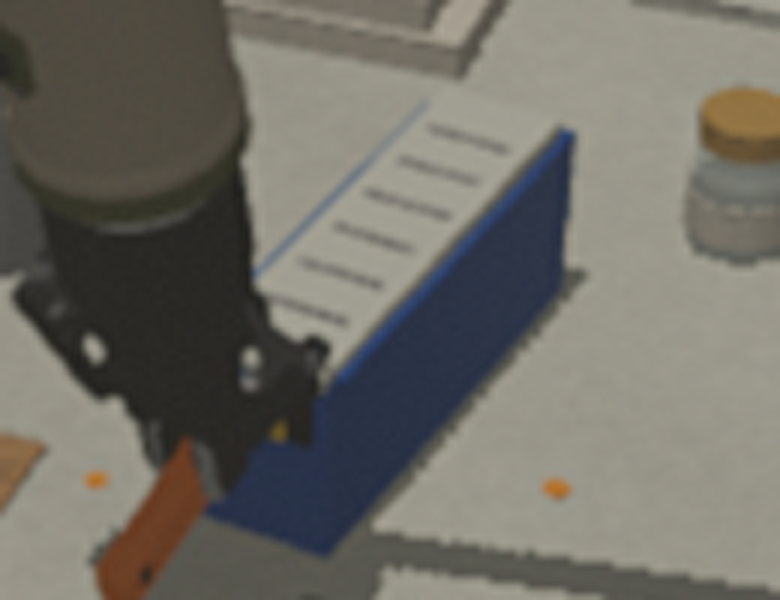

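It looks as if the cover is just starting to lift; a dark line runs along its right edge. I'll lever on.

Emit:
apply_moves --pt "-1 0 0 2 0 -0.5 0" --pt "-1 0 0 2 0 -0.5 0" --pt "-1 0 0 2 0 -0.5 0" --pt "-1 0 0 2 0 -0.5 0" --pt "-1 0 0 2 0 -0.5 0" --pt "-1 0 0 2 0 -0.5 0" --pt "-1 0 0 0 0 0 0" --pt "-1 0 0 0 0 0 0"

```text
time: 10.9
tool_pos: [542.1, -19.2, 51.1]
tcp_rot: [-180.0, 29.9, 81.3]
ft_force: [0.1, 1.0, -0.6]
finger_gap: 13.2
grip_force: 108.2
```

```bash
cat >> meas.py <<'E'
def tilt(d):
    C=cloud(d); h=cv2.cvtColor(d["color"],cv2.COLOR_BGR2HSV); q=cad(C)
    m=(h[...,1]<70)&(h[...,2]>90)&(np.abs(q[...,0])<118)&(np.abs(q[...,1])<27)&(C[...,2]>80)&(C[...,2]<125)
    X=q[m][:,0];Z=C[m][:,2]
    print('cover z by x',[(lo,round(float(np.median(Z[(X>lo)&(X<lo+25)])),1)) for lo in range(-110,110,25) if ((X>lo)&(X<lo+25)).sum()>15])
E
python3 - <<'E'
from meas import *
st(); tilt(snap("side")); tilt(snap('top')); tilt(load('side0.pkl')); tilt(load('top0.pkl'))
E
```

```text
t 10.9 tcp [542.1 -19.2  51.1] [-179.96   29.89   81.26] cad [155.7   0.6] gap 13.2 F [ 0.1  1.  -0.6]
cover z by x [(-110, 88.1), (-85, 89.7), (-60, 91.1), (-35, 92.7), (-10, 93.8), (15, 95.3), (40, 96.8), (65, 98.3), (90, 98.2)]
cover z by x [(-110, 90.0), (-85, 91.9), (-60, 93.0), (-35, 93.9), (-10, 95.8), (15, 97.6), (40, 99.4), (65, 99.8), (90, 99.4)]
cover z by x [(-110, 87.5), (-85, 87.7), (-60, 87.8), (-35, 87.5), (-10, 87.4), (15, 87.8), (40, 87.7), (65, 87.7), (90, 86.8)]
cover z by x [(-110, 89.0), (-85, 89.0), (-60, 89.6), (-35, 89.0), (-10, 88.9), (15, 89.4), (40, 88.8), (65, 89.6), (90, 88.0)]
```

The cover end is up about 12 mm, past the leaves. I'm lowering the handle back and withdrawing.

Emit:
apply_moves --pt "-1 0 0 -4 0 1 0" --pt "-1 0 0 -4 0 1 0" --pt "-1 0 0 -4 0 1 0" --pt "-1 0 0 -4 0 1 0" --pt "-1 0 0 -4 0 1 0" --pt "-1 0 0 -4 0 1 0" --pt "-1 0 0 -1 0 0 0" --pt "-1 0 0 0 0 0 0"

```text
time: 11.8
tool_pos: [543.4, -13.5, 75.6]
tcp_rot: [179.9, 0.1, 81.1]
ft_force: [0.6, 0.3, -2.0]
finger_gap: 13.5
grip_force: 108.2
```

Emit:
apply_moves --pt "-1 10 0 0 0 0 0" --pt "-1 20 0 0 0 0 0" --pt "-1 25 0 0 0 0 0" --pt "-1 25 0 0 0 0 0" --pt "-1 0 0 -10 0 0 0" --pt "-1 0 0 0 0 0 0" --pt "-1 0 0 0 0 0 0" --pt "-1 0 0 0 0 0 0"

```text
time: 12.6
tool_pos: [555.2, 66.4, 84.6]
tcp_rot: [-180.0, 0.0, 81.2]
ft_force: [-1.0, -0.4, -0.9]
finger_gap: 13.0
grip_force: 108.2
```

```bash
python3 - <<'E'
from meas import *
st(); d=snap("side"); tilt(d); tilt(snap('top')); d=snap('wrist'); C=cloud(d); b,g,rr=[d["color"][...,i].astype(int) for i in range(3)]
m=(rr-b>70)&(C[...,2]>60); P=C[m]; print(len(P),P[:,2].mean(),rect(P)); st()
E
```

```text
t 12.6 tcp [555.2  66.4  84.6] [-1.7998e+02  3.0000e-02  8.1220e+01] cad [242.2   1. ] gap 13.0 F [-1.  -0.4 -0.9]
cover z by x [(-110, 87.6), (-85, 88.8), (-60, 90.0), (-35, 91.2), (-10, 91.9), (15, 93.2), (40, 94.1), (65, 95.0), (90, 94.6)]
cover z by x [(-110, 89.6), (-85, 90.5), (-60, 91.9), (-35, 93.0), (-10, 94.0), (15, 94.4), (40, 96.6), (65, 96.8), (90, 99.3)]
10781 105.57993441660068 (array([560.1,  88.1]), 81.4, 67.3, -59.2)
t 12.75 tcp [555.1  66.2  84.6] [-1.7997e+02  2.0000e-02  8.1180e+01] cad [242.   1.] gap 13.7 F [-0.5  0.8 -0.4]
```

Emit:
apply_moves --pt "-1 -16 -32 0 0 0 0" --pt "-1 -16 -32 0 0 0 0" --pt "-1 -15 -30 0 0 0 0" --pt "-1 0 0 20 0 0 -0.8" --pt "-1 0 0 20 0 0 -0.7" --pt "-1 0 0 20 0 0 -0.7" --pt "-1 0 0 10 0 0 0" --pt "-1 0 0 0 0 0 0"

```text
time: 13.55
tool_pos: [453.8, 34.4, 13.4]
tcp_rot: [-179.8, -0.0, 92.1]
ft_force: [-0.4, 0.6, -0.3]
finger_gap: 13.3
grip_force: 108.3
```

Emit:
apply_moves --pt "-1 0 0 6 0 0 0" --pt "-1 0 0 0 0 0 0" --pt "1 0 0 0 0 0 0" --pt "1 0 0 0 0 0 0" --pt "1 0 0 0 0 0 0" --pt "1 0 0 0 0 0 0" --pt "1 0 0 -10 0 0 0" --pt "1 0 0 -30 0 0 0"

```text
time: 14.35
tool_pos: [452.6, 34.7, 47.1]
tcp_rot: [-179.7, -0.0, 92.2]
ft_force: [0.2, 0.6, -0.1]
finger_gap: 85.5
grip_force: 0.0
```

Emit:
apply_moves --pt "1 0 0 -40 0 0 0" --pt "1 0 0 -40 0 0 0" --pt "1 0 0 -20 0 0 1" --pt "1 0 0 0 0 0 1" --pt "1 0 0 0 0 0 0.2" --pt "1 0 0 0 0 0 0" --pt "1 0 0 0 0 0 0" --pt "1 0 0 0 0 0 0"

```text
time: 15.15
tool_pos: [454.8, 34.7, 148.2]
tcp_rot: [-179.9, 0.0, 81.3]
ft_force: [-0.5, 0.7, -0.5]
finger_gap: 85.5
grip_force: 0.0
```

```bash
python3 - <<'E'
from meas import *
st(); d=snap("wrist"); save(d,'w3.pkl'); C=cloud(d); b,g,rr=[d["color"][...,i].astype(int) for i in range(3)]
m=(rr-b>70)&(C[...,2]>15)&(C[...,2]<35)&(C[...,0]<520); P=C[m]; print(len(P),P[:,2].mean(),rect(P))
t=snap('top'); tilt(t)
C=cloud(t); q=cad(C); h=cv2.cvtColor(t["color"],cv2.COLOR_BGR2HSV)
m=(h[...,1]<60)&(h[...,2]>90)&(np.abs(q[...,0])<125)&(np.abs(q[...,1])<40)&(C[...,2]>82); Q=q[m]; print(len(Q),Q.min(0),Q.max(0)); print(rect(C[m]))
st()
E
```

```text
t 15.15 tcp [454.8  34.7 148.2] [-1.7992e+02  1.0000e-02  8.1300e+01] cad [195.2  95.2] gap 85.5 F [-0.5  0.7 -0.5]
2876 25.466587389837752 (array([454.8,  58.7]), 89.5, 16.0, -88.0)
cover z by x [(-110, 89.4), (-85, 90.6), (-60, 91.7), (-35, 92.6), (-10, 93.6), (15, 94.9), (40, 96.2), (65, 97.1), (90, 95.6)]
1626 [-111.54384495  -29.78362477] [110.48136446  28.89021375]
(array([ 518.8, -173.6]), 222.0, 58.5, 80.9)
t 15.25 tcp [455.   34.6 148.4] [-1.7994e+02  1.0000e-02  8.1270e+01] cad [195.2  95. ] gap 85.3 F [ 1.  -0.2  0.1]
```

Emit:
apply_moves --pt "1 -37 32 0 0 0 0" --pt "1 -37 32 0 0 0 0" --pt "1 -36 31 0 0 0 0" --pt "1 0 0 30 0 0 0" --pt "1 0 0 20 0 0 0" --pt "1 0 0 10 0 0 0" --pt "1 0 0 0 0 0 0" --pt "1 0 0 0 0 0 0" --squeeze 70

```text
time: 16.05
tool_pos: [532.7, -88.4, 89.6]
tcp_rot: [180.0, 0.0, 81.3]
ft_force: [0.5, -0.0, -0.6]
finger_gap: 85.4
grip_force: 0.0
```

```bash
python3 - <<'E'
from meas import *
st(); d=snap("wrist"); st(); cv2.imwrite('pics/w4.png',d["color"])
E
```

```text
t 16.05 tcp [532.7 -88.4  89.6] [179.97   0.    81.27] cad [85.9 -1. ] gap 85.4 F [ 0.5 -0.  -0.6]
t 16.1 tcp [533.2 -88.5  90.2] [1.799e+02 1.000e-02 8.127e+01] cad [85.8 -1.5] gap 85.5 F [ 0.5 -0.3  0.2]
```

View pics/w4.png

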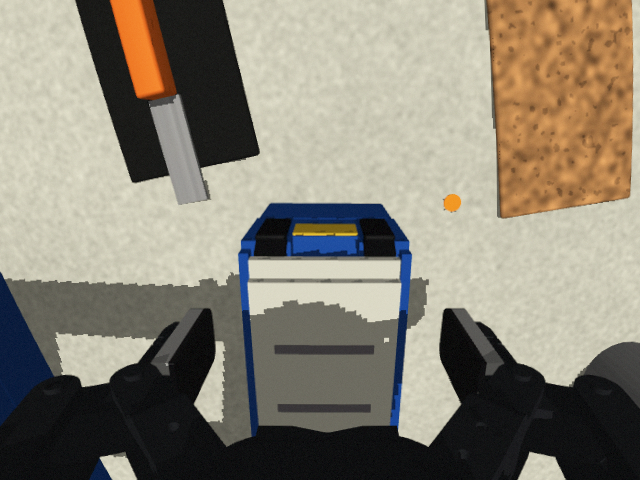

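The propped cover end sits between the fingers, its edges at px 245 and 405 on row 270, and the fingers are symmetric about it. I'll close on it.

Emit:
apply_moves --pt "1 0 -1 7 0 0 0" --pt "1 0 0 0 0 0 0" --pt "-1 0 0 0 0 0 0" --pt "-1 0 0 0 0 0 0" --pt "-1 0 0 0 0 0 0" --pt "-1 0 0 0 0 0 0" --pt "-1 0 0 0 0 0 0" --pt "-1 0 0 0 0 0 0"

```text
time: 16.9
tool_pos: [531.9, -88.7, 82.4]
tcp_rot: [179.9, 0.0, 81.2]
ft_force: [-0.7, -0.9, 5.8]
finger_gap: 55.7
grip_force: 73.7
```

Emit:
apply_moves --pt "-1 0 0 -4 0 0 0" --pt "-1 0 0 -6 0 0 0" --pt "-1 0 0 -10 0 0 0" --pt "-1 0 0 -10 0 0 0" --pt "-1 0 0 -20 0 0 0" --pt "-1 0 0 -20 0 0 0" --pt "-1 0 0 0 0 0 0" --pt "-1 0 0 0 0 0 0"

```text
time: 17.7
tool_pos: [531.9, -88.5, 152.5]
tcp_rot: [179.9, 0.0, 81.2]
ft_force: [-0.2, -0.9, -2.2]
finger_gap: 55.8
grip_force: 74.2
```

```bash
cat >> meas.py <<'E'
def white(d,zlo,zhi,x,y):
    C=cloud(d); h=cv2.cvtColor(d["color"],cv2.COLOR_BGR2HSV)
    m=(h[...,1]<60)&(h[...,2]>90)&(C[...,2]>zlo)&(C[...,2]<zhi)&(C[...,0]>x[0])&(C[...,0]<x[1])&(C[...,1]>y[0])&(C[...,1]<y[1])
    P=C[m]
    if len(P)<20: print('few',len(P)); return
    A=np.c_[P[:,:2],np.ones(len(P))]; k=np.linalg.lstsq(A,P[:,2],rcond=None)[0]; k=np.linalg.lstsq(A[abs(A@k-P[:,2])<6],P[abs(A@k-P[:,2])<6,2],rcond=None)[0]
    Q=P[abs(A@k-P[:,2])<6]; print('white',len(Q),rect(Q),'slopes',k[:2].round(3),'z',Q[:,2].min().round(1),np.median(Q[:,2]).round(1),Q[:,2].max().round(1))
E
python3 - <<'E'
from meas import *
st(); d=snap("side"); cv2.imwrite('pics/s3.png',cv2.resize(d["color"][130:310,220:460],(800,600),interpolation=cv2.INTER_CUBIC))
white(d,110,185,(440,600),(-320,-40)); white(snap('top'),110,185,(440,600),(-320,-105)); st()
E
```

```text
t 17.7 tcp [531.9 -88.5 152.5] [1.7991e+02 1.0000e-02 8.1230e+01] cad [85.6 -0.2] gap 55.8 F [-0.2 -0.9 -2.2]
white 524 (array([ 523.9, -171.5]), 226.6, 71.6, 80.6) slopes [0.031 0.033] z 150.5 161.4 169.1
white 374 (array([ 510.9, -224.6]), 118.5, 58.2, 80.8) slopes [0.008 0.06 ] z 150.4 157.5 167.6
t 17.8 tcp [530.8 -88.2 150.8] [-1.7991e+02 -1.0000e-02  8.1230e+01] cad [85.7  0.9] gap 55.9 F [ 0.1 -0.3 -1. ]
```

View pics/s3.png

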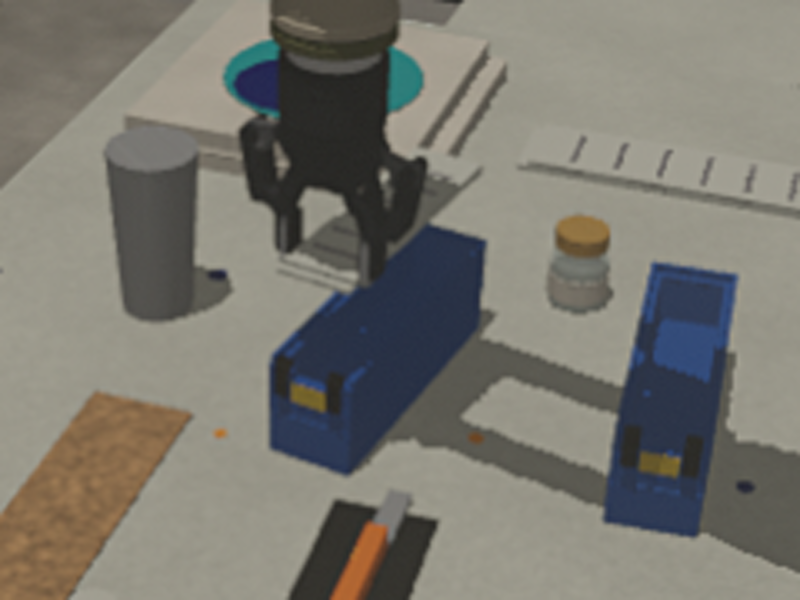

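The cover is held, tilted about 3° with the far end lower, and it clears everything. I'm carrying it to the cork mat.

Emit:
apply_moves --pt "-1 0 0 0 0 0 -0.9" --pt "-1 0 0 0 0 0 -1" --pt "-1 36 25 0 0 0 0" --pt "-1 36 25 0 0 0 0" --pt "-1 36 25 0 0 0 0" --pt "-1 36 25 0 0 0 0" --pt "-1 36 25 0 0 0 0" --pt "-1 35 26 0 0 0 0"

```text
time: 18.6
tool_pos: [679.6, 130.1, 149.9]
tcp_rot: [-179.9, 0.0, 90.7]
ft_force: [1.7, -1.0, -1.1]
finger_gap: 55.7
grip_force: 74.3
```

Emit:
apply_moves --pt "-1 0 0 0 0 0 0" --pt "-1 0 0 30 0 0 0" --pt "-1 0 0 30 0 0 0" --pt "-1 0 0 30 0 0 0" --pt "-1 0 0 20 0 0 0" --pt "-1 0 0 0 0 0 0" --pt "-1 0 0 0 0 0 0" --pt "-1 0 0 0 0 0 0"

```text
time: 19.4
tool_pos: [680.8, 128.5, 43.6]
tcp_rot: [179.9, -0.0, 90.7]
ft_force: [0.2, -0.0, -0.0]
finger_gap: 55.4
grip_force: 74.4
```

```bash
python3 - <<'E'
from meas import *
st(); 
for n in ('side','top'): white(snap(n),20,90,(600,760),(-120,200))
st()
E
```

```text
t 19.4 tcp [680.8 128.5  43.6] [ 1.7986e+02 -1.0000e-02  9.0720e+01] cad [ 323.2 -113.3] gap 55.4 F [ 0.2 -0.  -0. ]
white 797 (array([686.4,  44.5]), 228.1, 75.6, -89.0) slopes [0.014 0.047] z 42.6 53.4 63.0
white 480 (array([683.6,  40.5]), 220.7, 57.9, -89.3) slopes [0.009 0.046] z 43.4 51.6 62.0
t 19.5 tcp [681.1 128.6  44.1] [ 1.7982e+02 -2.0000e-02  9.0720e+01] cad [ 323.3 -113.6] gap 55.8 F [-0.5  0.6 -0.2]
```

Emit:
apply_moves --pt "-1 0 0 20 0 0 0" --pt "-1 0 0 10 0 0 0" --pt "-1 0 0 5 0 0 0" --pt "-1 0 0 3 0 0 0" --pt "-1 0 0 1 0 0 0" --pt "-1 0 0 0 0 0 0" --pt "1 0 0 0 0 0 0" --pt "1 0 0 0 0 0 0"

```text
time: 20.3
tool_pos: [680.2, 128.6, 3.5]
tcp_rot: [179.9, -0.0, 90.7]
ft_force: [-0.5, -0.9, 0.1]
finger_gap: 82.3
grip_force: 0.0
```

Emit:
apply_moves --pt "1 0 0 0 0 0 0" --pt "1 0 0 0 0 0 0" --pt "1 0 0 -10 0 0 0" --pt "1 0 0 -30 0 0 0" --pt "1 0 0 -40 0 0 0" --pt "1 0 0 -40 0 0 0" --pt "1 0 0 -40 0 0 0" --pt "1 0 0 0 0 0 0"

```text
time: 21.1
tool_pos: [684.1, 129.0, 172.9]
tcp_rot: [179.2, -0.1, 90.7]
ft_force: [1.2, -0.2, 1.4]
finger_gap: 85.5
grip_force: 0.0
```

```bash
cat >> meas.py <<'E'
COL=dict(magenta=[(165,175)],amber=[(8,20)],teal=[(80,95)],navy=[(110,125)],violet=[(128,150)])
def pots(d,box=None):
    # lid tops: blobs at z 80..105 outside the caddies
    C=cloud(d); m=(C[...,2]>84)&(C[...,2]<108)&(C[...,0]>380)&(C[...,0]<800)&(C[...,1]>90)&(C[...,1]<520)
    n,l,s,c=cv2.connectedComponentsWithStats(m.astype(np.uint8))
    for i in range(1,n):
        if s[i,4]<30: continue
        k=l==i; z=np.median(C[k][:,2]); P=onplane(d,np.argwhere(k)[:,::-1],z-1); ring=cv2.dilate(k.astype(np.uint8),np.ones((15,15)))>0
        print('pot?',s[i,4],'z',z.round(1),rect(P),'px',c[i].round(0),'bgr',np.median(d["color"][k],0))
E
python3 - <<'E'
from meas import *
st(); 
for n in ('side','top'): white(snap(n),6,25,(600,760),(-120,200))
t=snap('top'); pots(t); cv2.imwrite('pics/t2.png',t["color"])
b,g,rr=[t["color"][...,i].astype(int) for i in range(3)]; C=cloud(t)
m=(rr-b>60)&(C[...,2]>15)&(C[...,2]<35)&(C[...,0]<520)&(C[...,1]<140); print('opener',rect(C[m]))
E
```

```text
t 21.1 tcp [684.1 129.  172.9] [ 1.7923e+02 -8.0000e-02  9.0730e+01] cad [ 324.3 -116.5] gap 85.5 F [ 1.2 -0.2  1.4]
white 1383 (array([656.9,  44.8]), 226.4, 116.0, 88.2) slopes [ 0.005 -0.007] z 6.4 13.3 18.9
white 681 (array([682.8,  40.5]), 318.8, 156.7, 88.2) slopes [-0.03   0.002] z 6.0 12.3 18.8
pot? 222 z 94.3 (array([523.1, 418.8]), 43.1, 41.9, -84.2) px [131. 233.] bgr [17. 17. 18.]
pot? 146 z 93.5 (array([478.3, 332.5]), 36.1, 35.7, -89.2) px [161. 250.] bgr [124. 136. 141.]
opener (array([455.3,  58.3]), 88.5, 15.2, -87.1)
```

View pics/t2.png

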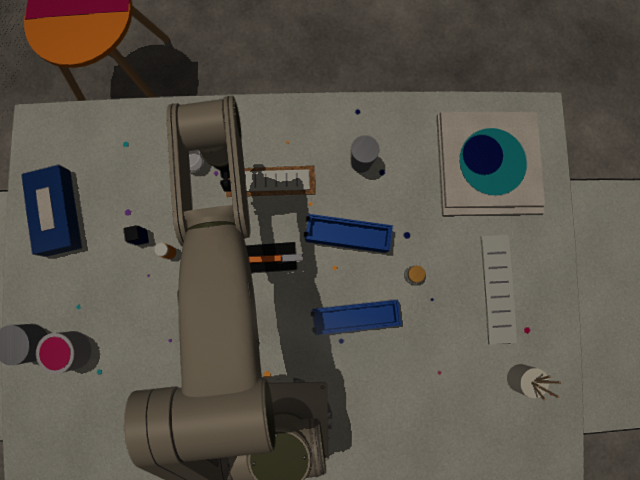

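The cover lies flat on the cork mat at (283,180). Navy is at (136,235) and amber at (166,250); the arm hides teal and violet. I'll move over teal and check it with the wrist camera.

Emit:
apply_moves --pt "1 32 -37 0 0 0 0" --pt "1 31 -37 0 0 0 0" --pt "1 31 -37 0 0 0 0" --pt "1 0 0 0 0 0 0" --pt "1 0 0 0 0 0 0" --pt "1 0 0 0 0 0 0" --pt "1 0 0 0 0 0 0" --pt "1 0 0 0 0 0 0"

```text
time: 22.05
tool_pos: [568.2, 220.2, 162.6]
tcp_rot: [-180.0, 0.0, 90.6]
ft_force: [-0.2, -0.4, -0.1]
finger_gap: 85.5
grip_force: 0.0
```

```bash
cat >> meas.py <<'E'
def wpots(zlo=80,zhi=106):
    d=snap('wrist'); C=cloud(d); T=tcp()[0]
    m=(C[...,2]>zlo)&(C[...,2]<zhi); m[300:]&=False
    n,l,s,c=cv2.connectedComponentsWithStats(cv2.morphologyEx(m.astype(np.uint8),cv2.MORPH_OPEN,np.ones((3,3))))
    for i in range(1,n):
        if s[i,4]<300: continue
        k=l==i; z=np.median(C[k][:,2]); k&=C[...,2]>z-4; P=C[k]; R=rect(P); w=np.r_[R[0],z,1]; 
        print('pot?',s[i,4],'z',z.round(1),R,'tool',(np.linalg.inv(T)@w)[:3].round(1),'bbox',s[i,:4],'below',d["color"][max(s[i,1]-6,0),int(c[i][0])])
    return d
E
python3 - <<'E'
from meas import *
st(); d=wpots(); cv2.imwrite('pics/w5.png',d["color"]); st()
E
```

```text
t 22.05 tcp [568.2 220.2 162.6] [-1.7999e+02  1.0000e-02  9.0640e+01] cad [396.2  12.2] gap 85.5 F [-0.2 -0.4 -0.1]
pot? 4656 z 93.8 (array([479.5, 335.7]), 36.4, 36.2, -4.3) tool [116.4 -87.3  68.9] bbox [121   2  77  78] below [176 195 197]
pot? 1742 z 85.9 (array([731.4, 266.1]), 71.7, 49.8, -76.9) tool [ 44.  163.8  76.7] bbox [560 115  80 121] below [178 197 201]
pot? 3763 z 91.6 (array([467.8, 233.1]), 35.9, 35.5, 46.8) tool [  14.  -100.2   71.1] bbox [116 189  84  81] below [177 197 200]
pot? 2454 z 89.6 (array([572.5, 224. ]), 32.5, 32.2, 67.9) tool [ 3.7  4.4 73.1] bbox [307 218  55  57] below [79 80 14]
t 22.1 tcp [568.1 220.3 162.7] [-1.7999e+02  1.0000e-02  9.0650e+01] cad [396.2  12.3] gap 85.3 F [ 0.5  0.3 -0.7]
```

View pics/w5.png

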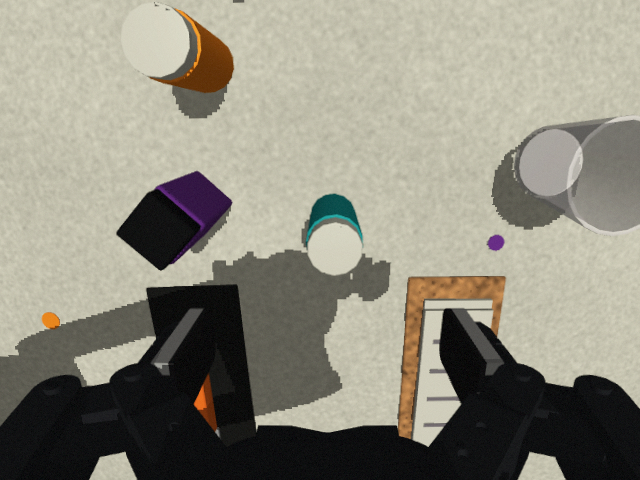

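Teal's lid is at px (335,248), violet's at (160,228) turned about 47°, amber's at (155,40). I'm grasping teal.

Emit:
apply_moves --pt "1 3 4 0 0 0 0" --pt "1 0 0 40 0 0 0" --pt "1 0 0 40 0 0 0" --pt "1 0 0 30 0 0 0" --pt "1 0 0 0 0 0 0" --pt "-1 0 0 0 0 0 0" --pt "-1 0 0 0 0 0 0" --pt "-1 0 0 0 0 0 0" --squeeze 60

```text
time: 22.9
tool_pos: [573.4, 224.7, 55.7]
tcp_rot: [179.8, -0.1, 90.7]
ft_force: [0.3, 0.2, -0.4]
finger_gap: 43.7
grip_force: 0.0
```

Emit:
apply_moves --pt "-1 0 0 0 0 0 0" --pt "-1 0 0 0 0 0 0" --pt "-1 0 0 0 0 0 0" --pt "-1 0 0 -30 0 0 0" --pt "-1 0 0 -40 0 0 0" --pt "-1 0 0 -40 0 0 1" --pt "-1 0 0 0 0 0 1" --pt "-1 0 0 0 0 0 0"

```text
time: 23.7
tool_pos: [572.9, 224.6, 165.9]
tcp_rot: [179.7, -0.1, 80.7]
ft_force: [-0.3, 0.8, -2.7]
finger_gap: 34.7
grip_force: 60.3
```

Emit:
apply_moves --pt "-1 -41 1 0 0 0 0" --pt "-1 -41 1 0 0 0 0" --pt "-1 -41 1 0 0 0 0" --pt "-1 -41 1 0 0 0 0" --pt "-1 -41 1 0 0 0 0" --pt "-1 -41 1 0 0 0 0" --pt "-1 -41 2 0 0 0 0" --pt "-1 -38 2 0 0 0 0"

```text
time: 24.5
tool_pos: [527.6, -99.8, 161.7]
tcp_rot: [-179.9, -0.0, 80.9]
ft_force: [0.5, -1.5, -1.1]
finger_gap: 34.7
grip_force: 60.3
```

Emit:
apply_moves --pt "-1 0 0 0 0 0 0" --pt "-1 0 0 0 0 0 0" --pt "-1 0 0 0 0 0 0" --pt "-1 0 0 0 0 0 0" --pt "-1 0 0 0 0 0 0" --pt "-1 0 0 0 0 0 0" --pt "-1 0 0 0 0 0 0" --pt "-1 0 0 0 0 0 0"

```text
time: 25.3
tool_pos: [529.0, -98.0, 162.9]
tcp_rot: [180.0, -0.0, 80.8]
ft_force: [-0.3, -0.4, -1.9]
finger_gap: 34.8
grip_force: 60.4
```

```bash
python3 - <<'E'
from meas import *
st()
E
```

```text
t 25.3 tcp [529.  -98.  162.9] [180.    -0.    80.76] cad [75.8  1.1] gap 34.8 F [-0.3 -0.4 -1.9]
```

Emit:
apply_moves --pt "-1 0 1 20 0 0 0" --pt "-1 0 0 20 0 0 0" --pt "-1 0 0 15 0 0 0" --pt "-1 0 0 6 0 0 0" --pt "-1 0 0 3 0 0 0" --pt "-1 0 0 0 0 0 0" --pt "-1 0 0 0 0 0 0" --pt "-1 0 0 0 0 0 0"

```text
time: 26.1
tool_pos: [530.7, -98.6, 99.9]
tcp_rot: [179.9, 0.0, 80.7]
ft_force: [-0.5, 0.3, -2.9]
finger_gap: 34.6
grip_force: 60.4
```

Emit:
apply_moves --pt "-1 0 0 2 0 0 0" --pt "-1 0 0 1 0 0 0" --pt "-1 0 0 1 0 0 0" --pt "-1 0 0 0 0 0 0" --pt "-1 0 0 0 0 0 0" --pt "-1 0 0 0 0 0 0" --pt "-1 0 0 0 0 0 0" --pt "-1 0 0 0 0 0 0"

```text
time: 26.9
tool_pos: [530.1, -98.4, 95.6]
tcp_rot: [180.0, 0.0, 80.7]
ft_force: [-3.5, 0.6, 5.9]
finger_gap: 34.8
grip_force: 61.2
```

Emit:
apply_moves --pt "1 0 0 0 0 0 0" --pt "1 0 0 0 0 0 0" --pt "1 0 0 0 0 0 0" --pt "1 0 0 0 0 0 0" --pt "1 0 0 -10 0 0 0" --pt "1 0 0 -30 0 0 0" --pt "1 0 0 -30 0 0 0" --pt "1 0 0 0 0 0 0"

```text
time: 27.7
tool_pos: [533.1, -99.3, 171.0]
tcp_rot: [179.5, 0.1, 80.7]
ft_force: [-0.0, 1.0, 0.7]
finger_gap: 85.4
grip_force: 0.0
```

Emit:
apply_moves --pt "1 39 -14 0 0 0 0" --pt "1 40 -14 0 0 0 0" --pt "1 39 -14 0 0 0 0" --pt "1 40 -15 0 0 0 0" --pt "1 39 -14 0 0 0 0" --pt "1 40 -15 0 0 0 0" --pt "1 39 -14 0 0 0 0" --pt "1 40 -15 0 0 0 0"

```text
time: 28.5
tool_pos: [466.9, 233.6, 165.2]
tcp_rot: [180.0, -0.0, 80.7]
ft_force: [1.2, -0.2, 0.5]
finger_gap: 85.4
grip_force: 0.0
```

Emit:
apply_moves --pt "1 0 0 0 0 0 1" --pt "1 0 0 0 0 0 1" --pt "1 0 0 0 0 0 1" --pt "1 0 0 0 0 0 1" --pt "1 0 0 0 0 0 1" --pt "1 0 0 0 0 0 1" --pt "1 0 0 0 0 0 0.7" --pt "1 0 0 0 0 0 0"

```text
time: 29.3
tool_pos: [467.3, 232.0, 165.0]
tcp_rot: [-180.0, 0.0, 47.2]
ft_force: [-0.4, 0.1, 0.1]
finger_gap: 85.7
grip_force: 0.0
```

```bash
cat >> meas.py <<'E'
def inwell(d):
    C=cloud(d); q=cad(C); m=(np.abs(q[...,0])<112)&(np.abs(q[...,1])<36)&(C[...,2]>104)&(C[...,2]<150)
    n,l,s,c=cv2.connectedComponentsWithStats(m.astype(np.uint8))
    for i in range(1,n):
        if s[i,4]>25:
            k=l==i; z=np.percentile(C[k][:,2],80); k&=C[...,2]>z-6; Q=q[k]; print('in well',s[i,4],'z',z.round(1),'x',Q[:,0].min().round(1),Q[:,0].max().round(1),'y',Q[:,1].min().round(1),Q[:,1].max().round(1))
E
python3 - <<'E'
from meas import *
st(); wpots(); st(); inwell(snap('top')); inwell(snap('side'))
E
```

```text
t 29.3 tcp [467.3 232.  165. ] [-180.      0.     47.18] cad [392.  113.7] gap 85.7 F [-0.4  0.1  0.1]
pot? 4046 z 93.8 (array([479. , 335.7]), 36.3, 36.3, -69.5) tool [ 84.1 -61.8  71.2] bbox [177  69  72  72] below [165 182 185]
pot? 3491 z 91.5 (array([468.1, 233.7]), 35.0, 34.8, -42.6) tool [ 1.8 -0.6 73.4] bbox [296 219  60  60] below [66 22 50]
t 29.35 tcp [467.3 232.  165. ] [-180.      0.     47.31] cad [392.  113.7] gap 85.7 F [0.1 0.1 0.8]
in well 145 z 131.7 x 57.1 88.7 y -15.8 16.5
in well 184 z 127.6 x 61.7 98.1 y -13.3 18.7
```

Teal stands in the well. I'm grasping violet.

Emit:
apply_moves --pt "1 1 0 0 0 0 0" --pt "1 0 0 40 0 0 0" --pt "1 0 0 40 0 0 0" --pt "1 0 0 30 0 0 0" --pt "1 0 0 0 0 0 0" --pt "1 0 0 0 0 0 0" --pt "-1 0 0 0 0 0 0" --pt "-1 0 0 0 0 0 0"

```text
time: 30.25
tool_pos: [469.8, 233.4, 57.4]
tcp_rot: [179.9, -0.2, 47.2]
ft_force: [-0.3, -0.8, -0.2]
finger_gap: 59.1
grip_force: 0.0
```

Emit:
apply_moves --pt "-1 0 0 0 0 0 0" --pt "-1 0 0 0 0 0 0" --pt "-1 0 0 0 0 0 0" --pt "-1 0 0 -30 0 0 0" --pt "-1 0 0 -40 0 0 -1" --pt "-1 0 0 -40 0 0 -1" --pt "-1 0 0 0 0 0 -1" --pt "-1 0 0 0 0 0 -1"

```text
time: 31.05
tool_pos: [469.2, 233.2, 167.2]
tcp_rot: [179.8, -0.2, 67.4]
ft_force: [-0.3, -0.3, -2.9]
finger_gap: 36.8
grip_force: 61.1
```

Emit:
apply_moves --pt "-1 0 0 0 0 0 -1" --pt "-1 0 0 0 0 0 -1" --pt "-1 0 0 0 0 0 -0.7" --pt "-1 0 0 0 0 0 0" --pt "-1 0 0 0 0 0 0" --pt "-1 0 0 0 0 0 0" --pt "-1 0 0 0 0 0 0" --pt "-1 0 0 0 0 0 0"

```text
time: 31.85
tool_pos: [468.0, 232.7, 164.9]
tcp_rot: [-180.0, 0.0, 80.7]
ft_force: [0.1, -0.6, -2.2]
finger_gap: 37.4
grip_force: 61.1
```

Emit:
apply_moves --pt "-1 -45 14 -8 0 0 0" --pt "-1 -45 14 -8 0 0 0" --pt "-1 -46 14 -8 0 0 0" --pt "-1 -46 15 -8 0 0 0" --pt "-1 -46 14 -8 0 0 0" --pt "-1 -46 15 0 0 0 0" --pt "-1 -46 14 0 0 0 0" --pt "-1 -46 15 0 0 0 0"

```text
time: 32.65
tool_pos: [522.6, -149.1, 205.2]
tcp_rot: [180.0, 0.0, 80.7]
ft_force: [2.0, -0.0, -1.6]
finger_gap: 37.3
grip_force: 61.1
```

Emit:
apply_moves --pt "-1 0 0 0 0 0 0" --pt "-1 0 0 0 0 0 0" --pt "-1 0 0 0 0 0 0" --pt "-1 0 0 20 0 0 0" --pt "-1 0 0 10 0 0 0" --pt "-1 0 0 0 0 0 0" --pt "-1 0 0 0 0 0 0" --pt "-1 0 0 0 0 0 0"

```text
time: 33.45
tool_pos: [523.1, -146.8, 175.8]
tcp_rot: [179.9, 0.0, 80.8]
ft_force: [-1.2, -0.2, -1.5]
finger_gap: 37.4
grip_force: 61.4
```

```bash
python3 - <<'E'
from meas import *
st(); d=snap('wrist'); st()
E
```

```text
t 33.45 tcp [ 523.1 -146.8  175.8] [1.7993e+02 1.0000e-02 8.0760e+01] cad [26.7 -0.6] gap 37.4 F [-1.2 -0.2 -1.5]
t 33.5 tcp [ 523.1 -146.9  175.8] [1.7992e+02 2.0000e-02 8.0760e+01] cad [26.5 -0.7] gap 37.2 F [-0.3 -0.  -2. ]
```

Emit:
apply_moves --pt "-1 0 0 20 0 0 0" --pt "-1 0 0 20 0 0 0" --pt "-1 0 0 20 0 0 0" --pt "-1 0 0 12 0 0 0" --pt "-1 0 0 4 0 0 0" --pt "-1 0 0 1 0 0 0" --pt "-1 0 0 0 0 0 0" --pt "-1 0 0 0 0 0 0"

```text
time: 34.3
tool_pos: [523.4, -147.3, 99.1]
tcp_rot: [179.9, 0.0, 80.7]
ft_force: [-0.3, -0.4, -1.7]
finger_gap: 37.1
grip_force: 61.5
```

Emit:
apply_moves --pt "-1 0 0 1 0 0 0" --pt "-1 0 0 1 0 0 0" --pt "-1 0 0 1 0 0 0" --pt "-1 0 0 0 0 0 0" --pt "-1 0 0 0 0 0 0" --pt "-1 0 0 0 0 0 0" --pt "-1 0 0 0 0 0 0" --pt "-1 0 0 0 0 0 0"

```text
time: 35.1
tool_pos: [523.1, -147.3, 96.5]
tcp_rot: [179.9, 0.0, 80.7]
ft_force: [-4.7, 1.5, 9.4]
finger_gap: 37.3
grip_force: 62.8
```

Emit:
apply_moves --pt "1 0 0 0 0 0 0" --pt "1 0 0 0 0 0 0" --pt "1 0 0 0 0 0 0" --pt "1 0 0 0 0 0 0" --pt "1 0 0 -10 0 0 0" --pt "1 0 0 -30 0 0 0" --pt "1 0 0 -30 0 0 0" --pt "1 0 0 0 0 0 0"

```text
time: 35.9
tool_pos: [525.6, -148.2, 170.9]
tcp_rot: [179.5, 0.1, 80.7]
ft_force: [0.3, -0.3, 0.8]
finger_gap: 85.6
grip_force: 0.0
```

Emit:
apply_moves --pt "1 47 -12 0 0 0 0" --pt "1 47 -12 0 0 0 0" --pt "1 47 -12 0 0 0 0" --pt "1 47 -12 0 0 0 0" --pt "1 47 -12 0 0 0 0" --pt "1 47 -12 0 0 0 0" --pt "1 47 -12 0 0 0 0" --pt "1 47 -12 0 0 0 0"

```text
time: 36.7
tool_pos: [487.9, 241.5, 165.2]
tcp_rot: [180.0, -0.0, 80.7]
ft_force: [1.1, 0.4, 0.6]
finger_gap: 85.3
grip_force: 0.0
```

Emit:
apply_moves --pt "1 47 -13 0 0 0 0" --pt "1 47 -13 0 0 0 0" --pt "1 0 0 0 0 0 0" --pt "1 0 0 0 0 0 0" --pt "1 0 0 0 0 0 0" --pt "1 0 0 0 0 0 0" --pt "1 0 0 0 0 0 0" --pt "1 0 0 0 0 0 0"

```text
time: 37.5
tool_pos: [478.3, 335.7, 165.1]
tcp_rot: [180.0, -0.0, 80.6]
ft_force: [0.8, 0.1, 0.2]
finger_gap: 85.3
grip_force: 0.0
```

```bash
python3 - <<'E'
from meas import *
st(); wpots(); st(); inwell(snap('top')); inwell(snap('side'))
E
```

```text
t 37.5 tcp [478.3 335.7 165.1] [ 1.7999e+02 -1.0000e-02  8.0640e+01] cad [496.1 119. ] gap 85.3 F [0.8 0.1 0.2]
pot? 5832 z 94.7 (array([524.6, 420.2]), 39.6, 39.5, 9.9) tool [90.8 32.  70.3] bbox [341  42  91  96] below [152 169 171]
pot? 3141 z 93.5 (array([479.1, 336.5]), 36.5, 35.7, 79.4) tool [ 0.8  0.7 71.5] bbox [297 219  62  64] below [ 14  60 116]
t 37.55 tcp [478.2 335.8 165. ] [ 1.7999e+02 -1.0000e-02  8.0660e+01] cad [496.3 119.2] gap 85.3 F [-0.1  0.  -0.3]
in well 145 z 131.6 x 57.1 89.1 y -15.8 15.7
in well 214 z 133.5 x 6.1 40.8 y -18.0 17.1
in well 437 z 128.7 x 9.1 95.0 y -17.6 18.4
```

Violet stands in the well. I'm grasping amber.

Emit:
apply_moves --pt "1 0 0 40 0 0 0" --pt "1 0 0 40 0 0 0" --pt "1 0 0 30 0 0 0" --pt "1 0 0 0 0 0 0" --pt "1 0 0 0 0 0 0" --pt "-1 0 0 0 0 0 0" --pt "-1 0 0 0 0 0 0" --pt "-1 0 0 0 0 0 0"

```text
time: 38.45
tool_pos: [479.1, 337.2, 56.8]
tcp_rot: [179.9, -0.1, 80.7]
ft_force: [0.6, 0.1, 0.1]
finger_gap: 43.7
grip_force: 0.0
```

Emit:
apply_moves --pt "-1 0 0 0 0 0 0" --pt "-1 0 0 0 0 0 0" --pt "-1 0 0 0 0 0 0" --pt "-1 0 0 -30 0 0 0" --pt "-1 0 0 -40 0 0 0" --pt "-1 0 0 -40 0 0 0" --pt "-1 0 0 -40 0 0 0" --pt "-1 0 0 0 0 0 0"

```text
time: 39.25
tool_pos: [481.2, 338.5, 213.2]
tcp_rot: [179.5, -0.4, 80.7]
ft_force: [0.9, 1.0, 0.3]
finger_gap: 38.8
grip_force: 60.7
```

Emit:
apply_moves --pt "-1 -47 11 0 0 0 0" --pt "-1 -47 11 0 0 0 0" --pt "-1 -47 11 0 0 0 0" --pt "-1 -47 11 0 0 0 0" --pt "-1 -47 11 0 0 0 0" --pt "-1 -47 11 0 0 0 0" --pt "-1 -47 11 0 0 0 0" --pt "-1 -48 11 0 0 0 0"

```text
time: 40.05
tool_pos: [503.6, -51.5, 204.7]
tcp_rot: [180.0, -0.0, 80.7]
ft_force: [1.2, 0.2, -1.5]
finger_gap: 38.7
grip_force: 60.8
```

Emit:
apply_moves --pt "-1 -48 11 0 0 0 0" --pt "-1 -48 11 0 0 0 0" --pt "-1 -48 12 0 0 0 0" --pt "-1 0 0 0 0 0 0" --pt "-1 0 0 15 0 0 0" --pt "-1 0 0 0 0 0 0" --pt "-1 0 0 0 0 0 0" --pt "-1 0 0 0 0 0 0"

```text
time: 40.85
tool_pos: [514.5, -196.0, 189.8]
tcp_rot: [-180.0, -0.0, 80.8]
ft_force: [0.2, 0.3, -1.6]
finger_gap: 38.7
grip_force: 61.0
```

```bash
python3 - <<'E'
from meas import *
st(); d=snap('wrist'); st()
E
```

```text
t 40.85 tcp [ 514.5 -196.   189.8] [-1.7999e+02 -1.0000e-02  8.0840e+01] cad [-23.3   0.1] gap 38.7 F [ 0.2  0.3 -1.6]
t 40.9 tcp [ 514.7 -196.3  190.1] [179.98   0.    80.83] cad [-23.6  -0. ] gap 38.6 F [-0.2 -0.8 -1.1]
```

Emit:
apply_moves --pt "-1 -3 0 20 0 0 0" --pt "-1 0 0 25 0 0 0" --pt "-1 0 0 25 0 0 0" --pt "-1 0 0 14 0 0 0" --pt "-1 0 0 5 0 0 0" --pt "-1 0 0 2 0 0 0" --pt "-1 0 0 0 0 0 0" --pt "-1 0 0 0 0 0 0"

```text
time: 41.7
tool_pos: [514.8, -200.7, 100.3]
tcp_rot: [179.9, 0.0, 80.7]
ft_force: [0.4, 0.2, -1.9]
finger_gap: 38.8
grip_force: 61.0
```

Emit:
apply_moves --pt "-1 0 0 1 0 0 0" --pt "-1 0 0 1 0 0 0" --pt "-1 0 0 1 0 0 0" --pt "-1 0 0 0 0 0 0" --pt "-1 0 0 0 0 0 0" --pt "-1 0 0 0 0 0 0" --pt "-1 0 0 0 0 0 0" --pt "-1 0 0 0 0 0 0"

```text
time: 42.5
tool_pos: [514.3, -200.6, 96.8]
tcp_rot: [179.9, 0.0, 80.7]
ft_force: [-1.9, 0.9, 4.7]
finger_gap: 38.4
grip_force: 61.8
```

Emit:
apply_moves --pt "1 0 0 0 0 0 0" --pt "1 0 0 0 0 0 0" --pt "1 0 0 0 0 0 0" --pt "1 0 0 0 0 0 0" --pt "1 0 0 -10 0 0 0" --pt "1 0 0 -30 0 0 0" --pt "1 0 0 -30 0 0 0" --pt "1 0 0 0 0 0 0"

```text
time: 43.3
tool_pos: [516.8, -201.7, 172.1]
tcp_rot: [179.5, 0.2, 80.7]
ft_force: [0.7, 0.3, 1.1]
finger_gap: 84.9
grip_force: 0.0
```

Emit:
apply_moves --pt "1 47 -7 0 0 0 0" --pt "1 47 -7 0 0 0 0" --pt "1 47 -7 0 0 0 0" --pt "1 47 -7 0 0 0 0" --pt "1 47 -7 0 0 0 0" --pt "1 47 -7 0 0 0 0" --pt "1 47 -7 0 0 0 0" --pt "1 47 -7 0 0 0 0"

```text
time: 44.1
tool_pos: [518.9, 181.8, 166.2]
tcp_rot: [180.0, -0.0, 80.7]
ft_force: [1.1, -0.4, 0.8]
finger_gap: 85.4
grip_force: 0.0
```

Emit:
apply_moves --pt "1 47 -7 0 0 0 0" --pt "1 47 -7 0 0 0 0" --pt "1 48 -7 0 0 0 0" --pt "1 48 -7 0 0 0 0" --pt "1 48 -7 0 0 0 0" --pt "1 0 0 0 0 0 -1" --pt "1 0 0 0 0 0 -1" --pt "1 0 0 0 0 0 -1"

```text
time: 44.9
tool_pos: [522.5, 420.9, 165.4]
tcp_rot: [-180.0, 0.0, 96.0]
ft_force: [0.3, 0.1, -0.5]
finger_gap: 85.5
grip_force: 0.0
```

```bash
python3 - <<'E'
from meas import *
st(); d=wpots(); st(); inwell(snap('top')); inwell(snap('side'))
C=cloud(d); px=np.argwhere((np.abs(C[...,2]-93)<4)&(C[...,1]>380))[:,::-1]; P=onplane(d,px,93)[:,:2]
for e in (0,1):pass
h=cv2.convexHull(np.float32(P)); a=cv2.approxPolyDP(h,6,True)[:,0]; print(a.round(1), np.rad2deg(np.arctan2(*(np.roll(a,-1,0)-a)[:,::-1].T)).round(1))
E
```

```text
t 44.9 tcp [522.5 420.9 165.4] [-1.7995e+02  3.0000e-02  9.6000e+01] cad [587.3  88.7] gap 85.5 F [ 0.3  0.1 -0.5]
pot? 4440 z 94.4 (array([524.1, 420.7]), 39.5, 39.1, -80.4) tool [-0.1  1.5 71.1] bbox [294 217  70  71] below [40 14 13]
t 44.95 tcp [522.7 420.6 165.5] [-1.7996e+02  2.0000e-02  9.6280e+01] cad [587.   88.6] gap 85.3 F [-0.1 -0.1  0.5]
in well 214 z 133.5 x 6.1 40.8 y -17.7 17.2
in well 148 z 130.9 x 69.0 98.7 y -9.2 21.2
in well 186 z 135.4 x -48.5 -13.2 y -18.9 16.7
in well 657 z 129.9 x -49.5 105.6 y -20.5 23.8
[[545.  404.6]
 [538.2 443.6]
 [502.7 436.9]
 [509.4 398.8]] [ 100.  -169.3  -80.     9.1]
```

A knock shifted teal about 10 mm, but it still stands in the well. I'm grasping navy.

Emit:
apply_moves --pt "1 0 1 0 0 0 -0.7" --pt "1 0 0 40 0 0 0" --pt "1 0 0 40 0 0 0" --pt "1 0 0 30 0 0 0" --pt "1 0 0 0 0 0 0" --pt "1 0 0 0 0 0 0" --pt "-1 0 0 0 0 0 0" --pt "-1 0 0 0 0 0 0"

```text
time: 45.85
tool_pos: [525.7, 421.6, 59.1]
tcp_rot: [179.8, -0.1, 99.2]
ft_force: [0.3, 0.7, -0.5]
finger_gap: 59.3
grip_force: 0.0
```

Emit:
apply_moves --pt "-1 0 0 0 0 0 0" --pt "-1 0 0 0 0 0 0" --pt "-1 0 0 0 0 0 0" --pt "-1 0 0 -30 0 0 0" --pt "-1 0 0 -40 0 0 1" --pt "-1 0 0 -40 0 0 1" --pt "-1 0 0 -40 0 0 1" --pt "-1 0 0 0 0 0 0.7"

```text
time: 46.65
tool_pos: [527.1, 422.6, 215.3]
tcp_rot: [179.5, -0.5, 80.5]
ft_force: [1.0, 0.5, -0.2]
finger_gap: 41.3
grip_force: 61.4
```

```bash
python3 - <<'E'
from meas import *
st(); d=snap('top'); st(); C=cloud(d); q=cad(C); b=[C[...,2]>60][0]&(np.abs(q[...,0]-84)<30)&(np.abs(q[...,1])<34)
print('teal top z',np.percentile(C[b][:,2],[50,90,98]).round(1)); inwell(d)
cv2.imwrite('pics/t3.png',cv2.resize(d["color"][200:270,290:410],(720,420),interpolation=cv2.INTER_CUBIC))
E
```

```text
t 46.65 tcp [527.1 422.6 215.3] [179.47  -0.51  80.53] cad [589.7  84.5] gap 41.3 F [ 1.   0.5 -0.2]
t 46.7 tcp [526.1 421.9 211.7] [179.63  -0.35  80.36] cad [588.8  85.4] gap 41.2 F [ 1.   0.2 -2.2]
teal top z [ 87.1 129.8 132.6]
in well 214 z 133.5 x 6.1 40.8 y -17.9 17.5
in well 147 z 130.8 x 69.0 99.1 y -8.6 21.3
in well 183 z 135.4 x -48.5 -13.3 y -19.5 17.6
```

View pics/t3.png

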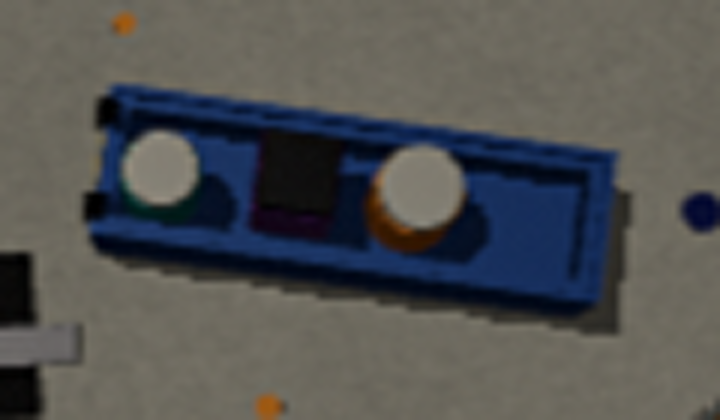

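Teal, violet and amber all stand, at (160,165), (298,175) and (422,185), and the right end is free. I'm carrying navy there.

Emit:
apply_moves --pt "-1 -47 6 0 0 0 0" --pt "-1 -47 6 0 0 0 0" --pt "-1 -48 6 0 0 0 0" --pt "-1 -48 6 0 0 0 0" --pt "-1 -48 7 0 0 0 0" --pt "-1 -48 7 0 0 0 0" --pt "-1 -48 7 0 0 0 0" --pt "-1 -48 7 0 0 0 0"

```text
time: 47.5
tool_pos: [512.7, 33.3, 205.1]
tcp_rot: [-179.9, 0.0, 80.8]
ft_force: [1.2, 0.4, -2.2]
finger_gap: 41.3
grip_force: 61.3
```

Emit:
apply_moves --pt "-1 -48 6 0 0 0 0" --pt "-1 -48 6 0 0 0 0" --pt "-1 -47 6 0 0 0 0" --pt "-1 -47 7 0 0 0 0" --pt "-1 -47 7 0 0 0 0" --pt "-1 -47 7 0 0 0 0" --pt "-1 0 0 0 0 0 0" --pt "-1 0 0 0 0 0 0"

```text
time: 48.3
tool_pos: [505.6, -252.3, 204.7]
tcp_rot: [-179.9, -0.1, 80.6]
ft_force: [-0.4, 0.1, -1.7]
finger_gap: 41.3
grip_force: 61.6
```

```bash
python3 - <<'E'
from meas import *
st(); d=snap('wrist'); st(); d=snap('wrist'); st()
E
```

```text
t 48.3 tcp [ 505.6 -252.3  204.7] [-1.7989e+02 -6.0000e-02  8.0640e+01] cad [-80.3   0.2] gap 41.3 F [-0.4  0.1 -1.7]
t 48.35 tcp [ 505.9 -251.2  204.9] [-1.799e+02 -7.000e-02  8.072e+01] cad [-79.2   0. ] gap 41.2 F [-0.5  0.9 -1.4]
t 48.4 tcp [ 506.2 -250.5  205.1] [-1.7993e+02 -6.0000e-02  8.0780e+01] cad [-78.5  -0.2] gap 41.1 F [ 0.3 -0.4 -1.5]
```

Emit:
apply_moves --pt "-1 0 0 20 0 0 0" --pt "-1 0 0 20 0 0 0" --pt "-1 0 0 20 0 0 0" --pt "-1 0 0 20 0 0 0" --pt "-1 0 0 14 0 0 0" --pt "-1 0 0 6 0 0 0" --pt "-1 0 0 4 0 0 0" --pt "-1 0 0 0 0 0 0"

```text
time: 49.2
tool_pos: [506.8, -251.3, 102.1]
tcp_rot: [180.0, 0.0, 80.8]
ft_force: [0.4, -0.7, -1.0]
finger_gap: 41.3
grip_force: 61.6
```

Emit:
apply_moves --pt "-1 0 0 1 0 0 0" --pt "-1 0 0 1 0 0 0" --pt "-1 0 0 1 0 0 0" --pt "-1 0 0 0 0 0 0" --pt "-1 0 0 0 0 0 0" --pt "-1 0 0 0 0 0 0" --pt "-1 0 0 0 0 0 0" --pt "-1 0 0 0 0 0 0"

```text
time: 50.0
tool_pos: [506.5, -251.5, 98.9]
tcp_rot: [-180.0, -0.0, 80.7]
ft_force: [0.1, 0.1, -1.3]
finger_gap: 41.5
grip_force: 61.6
```

Emit:
apply_moves --pt "-1 0 0 1 0 0 0" --pt "-1 0 0 1 0 0 0" --pt "-1 0 0 0 0 0 0" --pt "-1 0 0 0 0 0 0" --pt "-1 0 0 0 0 0 0" --pt "-1 0 0 0 0 0 0" --pt "-1 0 0 0 0 0 0" --pt "-1 0 0 0 0 0 0"

```text
time: 50.8
tool_pos: [506.7, -251.8, 98.2]
tcp_rot: [180.0, 0.0, 80.7]
ft_force: [-4.3, 1.8, 8.8]
finger_gap: 41.3
grip_force: 62.8
```

Contact with the floor. I'll release, lift and move aside, then look.

Emit:
apply_moves --pt "1 0 0 0 0 0 0" --pt "1 0 0 0 0 0 0" --pt "1 0 0 0 0 0 0" --pt "1 0 0 0 0 0 0" --pt "1 0 0 -10 0 0 0" --pt "1 0 0 -40 0 0 0" --pt "1 0 0 -40 0 0 0" --pt "1 0 0 -30 0 0 0"

```text
time: 51.6
tool_pos: [507.1, -251.9, 220.5]
tcp_rot: [179.8, 0.1, 80.7]
ft_force: [0.2, -0.3, 1.6]
finger_gap: 85.3
grip_force: 0.0
```

Emit:
apply_moves --pt "1 -30 -30 0 0 0 0" --pt "1 -40 -25 0 0 0 0" --pt "1 -40 -25 0 0 0 0" --pt "1 -40 -20 0 0 0 0" --pt "1 -40 -20 0 0 0 0" --pt "1 -30 0 0 0 0 0" --pt "1 0 0 0 0 0 0" --pt "1 0 0 0 0 0 0"

```text
time: 52.4
tool_pos: [352.3, -449.8, 217.3]
tcp_rot: [180.0, -0.0, 80.6]
ft_force: [0.2, -0.2, -0.1]
finger_gap: 85.7
grip_force: 0.0
```

```bash
python3 - <<'E'
from meas import *
st(); d=snap('top'); inwell(d); s=snap('side'); inwell(s)
b,g,rr=[d["color"][...,i].astype(int) for i in range(3)]; C=cloud(d)
m=(rr-b>60)&(C[...,2]>15)&(C[...,2]<35)&(C[...,0]<520)&(C[...,1]<140); print('opener',rect(C[m]))
white(d,9,25,(640,720),(-80,165))
cv2.imwrite('pics/f.png',np.hstack([d["color"][100:400,100:500],s["color"][130:430,180:580]]))
E
```

```text
t 52.4 tcp [ 352.3 -449.8  217.3] [ 1.7999e+02 -1.0000e-02  8.0640e+01] cad [-299.3  120.7] gap 85.7 F [ 0.2 -0.2 -0.1]
in well 217 z 133.3 x 6.0 40.8 y -18.2 17.2
in well 147 z 131.4 x 69.0 99.1 y -9.3 21.3
in well 184 z 135.9 x -48.4 -13.4 y -19.2 16.3
in well 251 z 136.0 x -98.9 -62.5 y -19.9 19.3
in well 899 z 131.1 x -97.3 106.0 y -20.3 22.5
opener (array([455.3,  58.3]), 88.0, 15.7, -87.7)
white 1192 (array([681.4,  41.6]), 222.1, 58.7, -89.8) slopes [-0.017 -0.001] z 9.0 13.9 20.3
```

View pics/f.png

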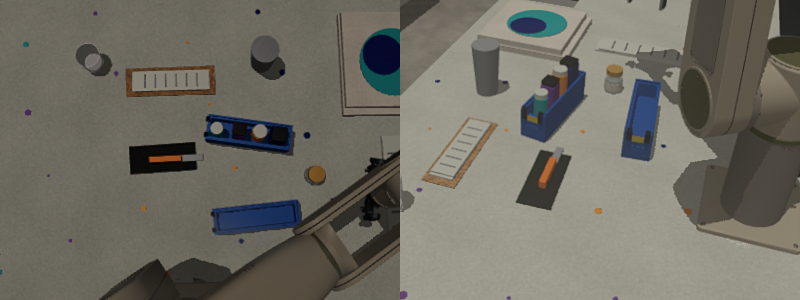

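All four pots stand in the caddy, at (215–280,128–135) in the left picture. The cover is on the cork mat, the opener is on its mat and the bystanders have not moved. No pots are left on the table, so I'm handing in.

```bash
python3 -c "
from bench import r
print(r.hand_in())"
```

```text
the job is handed in; nothing more can be done
None
```

I handed the job in, but it returned no verdict: in the last pictures the cover lay flat on the cork mat, all four pots on the table (magenta was absent) stood in the blue caddy's well, the opener lay back on its mat, and the tumbler, mixing cup and glitter jar stood where they were.

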